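Wipe the reference paddle and hold it in the reader

ROBOT

A 6-joint arm with a two-finger parallel gripper is mounted at the origin on a cart in front of the work surface, level with it; the furniture and walls round the work are solid. World frame = base frame: x ahead of the robot, y to its left, z up, the work surface at z = 0. Lengths are in m, angles in degrees, forces in N, time in s.
With the tool pointing down it reaches from about 0.25 to 0.725 m from the base axis. Payload 9.7 kg.
Tool frame: the origin (TCP) lies at the very end of the fingers, on their centre line; the grasp point (between the pads) lies 19 mm behind it; z points along the fingers, y is the direction in which the jaws open and shut (so a half turn about z gives the same grasp; the last joint's range is limited). The gripper opens to 85 mm and grips with 20 to 120 N. Pads are 22 mm wide; open, the fingers measure 114 mm over their backs; the gripper's body (76 mm by 85 mm) begins 54 mm behind the grasp point. The pads swing forward as they close: fully open they stand 13 mm farther back than shut.
Start: joints at [-63.369, 4.979, 10.078, 95.1, 0, 90], TCP at [0.247, -0.492, 0.231] pointing down, gripper open.
Joint ranges: [-179.16, 179.16], [-48.56, 103.87], [-65.8, 70.77], [-126.05, 130.52], [-82.76, 87.17], [-180, 180]. Speed limits (degrees/s): [127.2, 127.2, 147.25, 180, 180, 180].

INTERFACE

Orientations are given as [roll, pitch, yaw] about the fixed x, y, z axes, in that order (R = Rz(yaw) Ry(pitch) Rx(roll)).
In Python, from workcell import bot, camera, ticket gives the robot as it stands.
- The arm moves only by the shell command python3 -m jog 'ROWS' [FORCE]. ROWS is a JSON object of lists of equal length, an entry for each row: "turn": the turn, a rotation vector about the world's x, y, z each as a share of 8 degrees, from -1 to 1, a list of three; "delta_pos": the shift along the world's x, y, z each as a share of 50 mm, from -1 to 1, a list of three; "hand": the opening, from -1 (shut) to 1 (fully open). A call has exactly 10 rows; each row shifts and turns the commanded pose from where the row before left it; what a row does not reach is not made up. A row lasts 1/10 s, in which the tool goes at most 50 mm and 8.59 degrees, less where a joint would pass 70% of its speed; a pose out of reach is approached as far as the arm can. A call with a number of a shift or a turn outside -1 to 1 is refused whole. A call with a gripper value outside its range is refused whole. The fingers move at their own pace and stop on an object; FORCE is the grip in N (left out, the last holds). Time passes only in rows, so rows that do not move let the fingers close, or fill a call up. It gives the time, the measured TCP pose, the force and the opening at its end, in the units of the state.
- bot.get_obs(): the state, without advancing time (a new reading comes with each control period).
- camera(name): name is "scene" or "side" or "wrist"; returns a dict with "frame" (400x640x3 uint8, red, green, blue), "range_z" (400x640 float32, m along the optical axis (not along the pixel's ray), 0 where there is no reading), "fx", "fy", "cx", "cy" (pixels), "extrinsics" (4x4, takes a point from world to camera coordinates); the wrist camera has in their place "mount" (4x4, takes a point from camera to tool coordinates, whose origin is the TCP and whose axes are the flange's). Camera axes: x right, y up, looking along -z (the intrinsics and any distortion apply to the point x, -y, -z); pixel columns grow to the right and rows downward; lengths in m; the calibration is good to about 2 mm. A picture is of the moment at which its call begins: read the wrist's pose just before it.
- ticket.job_done(): hands the job in, once; it reports no verdict.
The state is a dict: "time": time; "q": joint angles; "qd": joint speeds; "joint_efforts": joint torques, N m; "ee_pos": TCP position; "tcp_rot": TCP orientation; "wrist_force": force on the tool from outside, world axes, zero at the start; "torque": the same for the moment, N m; "opening": finger opening in m.
Only numpy, scipy, OpenCV 4.12 (cv2) and the standard library are available. Lean on these libraries where they do the work, as an engineer would, in place of code of your own. Each camera call takes 0.05 s, during which the arm holds its last target.

TASK

Take the reference paddle by its orange handle out of its stand and, pressing lightly, slowly wipe the bottom edge of its blade along the sprung plate in one unbroken stroke from the blue end to the yellow end, pushing the plate part of the way down all along but never to its stop. Then pass the blade upright down through the black-collared slot in the top of the white reader until the red band is level with the collar's top, and finish still holding the paddle there, hanging free of the reader's floor. Do not disturb the vial, the bottle and the dish.

Things in the scene. Friction and masses are not known exactly. Their poses are not given: they have to be found in the camera images.
- paddle_grip (a point): middle of the paddle's orange handle, 120 mm above the blade's bottom edge. Handle 12 mm thick (x), 30 mm wide (y), 50 mm high; grasp it across the 12 mm. The paddle (about 70 g) is loose and starts upright in its stand, handle up. Axes: z up along the handle, x through the thickness; it looks the same after a half turn about z.
- paddle_tip (a point): middle of the bottom edge of the paddle's blade, 120 mm below paddle_grip; same axes.
- paddle: the whole paddle, origin and axes as paddle_tip. Aluminium blade 6 mm thick (x), 36 mm wide (y), 90 mm long, with a red band round it 35 to 55 mm above its bottom edge and white discs below that; above the blade a black shoulder 14 x 42 mm, 6 mm high, then the orange handle.
- stand_pocket (a point): centre of the mouth of the stand's pocket, 45 mm above the bench. The stand is fixed: a grey block 70 x 90 x 45 mm on a black foot. The pocket is 8 mm (x) by 38 mm (y) and 35 mm deep, open upwards: lift the paddle more than 35 mm to take it out.
- plate_centre (a point): centre of the wiping plate's top when it is up (not pressed), 50 mm above the bench; a point fixed to the tray. The plate is 140 mm long (x) and 58 mm wide (y); x points from the yellow end to the blue end, z up. Its grey tray, 160 x 76 mm (200 mm long with steel feet), is fixed; the tray's rim stays below the plate's top even when that is pressed.
- plate_blue_end (a point): middle of the edge of the plate's top at the blue end, when up: 70 mm from plate_centre along its +x; the yellow end lies 70 mm the other way. The last 16 mm at each end are coloured.
- wiper: the wiper: fixed tray with the sprung plate; origin on the bench under plate_centre, same axes.
- plate (a joint): how far the plate is pushed down, m: 0 up, 0.016 at its stop. It goes straight down without tilting, with about 1 N at first and about 0.2 N more for each mm; it springs back. 4 to 10 mm is a light press.
- reader_slot (a point): centre of the slot's mouth at the level of the collar's top, 100 mm above the bench; x across the slot, y along it, z up. The black collar (30 x 62 mm, 5 mm high) slopes inwards at 45 degrees from a mouth 18 x 50 mm to the slot, 8 mm wide (x) and 40 mm long (y), straight down through the 12 mm thick top: 2 mm to spare on the blade's thickness, 4 mm on its width.
- reader: the reader: a fixed white hollow box, 110 mm (x) by 150 mm (y) by 95 mm high, display on its -x face, the black collar with the slot in the middle of its top; origin at the centre of its underside. Under the top it is empty down to its floor, 94 mm below the collar's top.
- blue_vial_mid (a point): centre, half-way up, of the blue-capped sample vial, 20 mm wide and 48 mm high; loose, upright, a bystander to be left alone.
- amber_bottle_mid (a point): centre, half-way up, of the small brown reagent bottle with a black cap, 33 mm wide and 68 mm high; loose, upright, a bystander to be left alone.
- culture_dish_mid (a point): centre, half-way up, of the round culture dish with a red filling, 60 mm wide and 15 mm high; loose, upright, a bystander to be left alone.

How it is judged:
By the outcome, as a careful person would: the job done as asked, in the order asked, and still so for the second after the job is handed in, while the arm keeps its last pose, push and grip.
It also fails if it takes over 54 s, if anything falls off the work surface, if the arm or the gripper's body presses on something with over 40 N, if the wrist force passes 120 N, or if a joint passes its speed limit or range.

## Working session

There is one attempt and no reset: what is moved stays moved. The work goes in short steps, Python scripts to look and compute and a shell command to move; the robot and the scene stay as the last step left them, time stands still between calls to the robot, and variables do not carry over. Pictures are saved under pics/ and viewed, and the job is handed in when it is done.

```bash
ls; mkdir -p pics; python3 - <<'E'
from workcell import bot, camera
import cv2, numpy as np
print(bot.get_obs())
for n in ("scene","side","wrist"):
    c=camera(n); cv2.imwrite(f"pics/{n}0.png",c["frame"][:,:,::-1]); np.savez(f"pics/{n}0.npz",**c)
    print(n,{k:(v if k not in("frame","range_z") else v.shape) for k,v in c.items()})
E
```

```text
pics
{'time': 0.0, 'q': array([-6.33681793e+01,  5.00823127e+00,  1.00346858e+01,  9.50997909e+01,
       -4.85817303e-04,  8.99998940e+01]), 'qd': array([ 0.06727066, -0.08821169,  0.0346478 ,  0.08174184, -0.02698953,
       -0.18645635]), 'joint_efforts': array([ 9.26453286e-04, -5.20389783e+01,  4.64802575e+01,  1.62798178e-02,
        1.09761070e-04, -3.70775172e-05]), 'ee_pos': array([ 0.24643385, -0.49144053,  0.23061267]), 'tcp_rot': array([-1.79926664e+02,  4.85681276e-04,  2.66319273e+01]), 'wrist_force': array([ 0.55683129, -0.70559473,  0.36191406]), 'torque': array([-0.04844655, -0.05746576,  0.04374714]), 'opening': 0.08547561440840061}
scene {'frame': (400, 640, 3), 'range_z': (400, 640), 'fx': 482.06829724710616, 'fy': 482.06829724710616, 'cx': 320.0811413901455, 'cy': 203.51854929992757, 'extrinsics': array([[-0.82012835, -0.57213004,  0.00753084,  0.46140232],
       [ 0.43263185, -0.61144161,  0.66254723, -0.33439435],
       [-0.3744585 ,  0.54663185,  0.74898228, -0.81997394],
       [ 0.        ,  0.        ,  0.        ,  1.        ]])}
side {'frame': (400, 640
[... 196 characters left out ...]
974979],
       [ 0.15330188, -0.52503633,  0.83715912, -0.18166067],
       [-0.24926416,  0.79923242,  0.5468957 , -1.15962955],
       [ 0.        ,  0.        ,  0.        ,  1.        ]])}
wrist {'frame': (400, 640, 3), 'range_z': (400, 640), 'fx': 316.7931166850093, 'fy': 316.7931166850093, 'cx': 321.19614154908305, 'cy': 200.72639381531312, 'mount': array([[ 1.53057173e-04,  9.49420750e-01,  3.14006712e-01,
         8.03873695e-02],
       [ 9.99999939e-01, -2.43403936e-04,  2.48515654e-04,
        -7.06639429e-04],
       [ 3.12376388e-04,  3.14006655e-01, -9.49420730e-01,
        -1.43483837e-01],
       [ 0.00000000e+00,  0.00000000e+00,  0.00000000e+00,
         1.00000000e+00]])}
```

View pics/scene0.png

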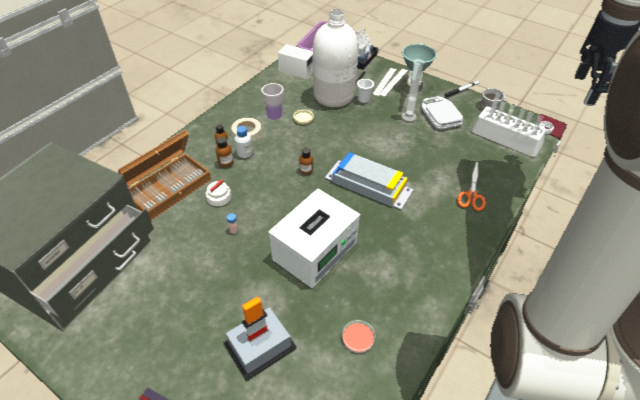

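View pics/side0.png

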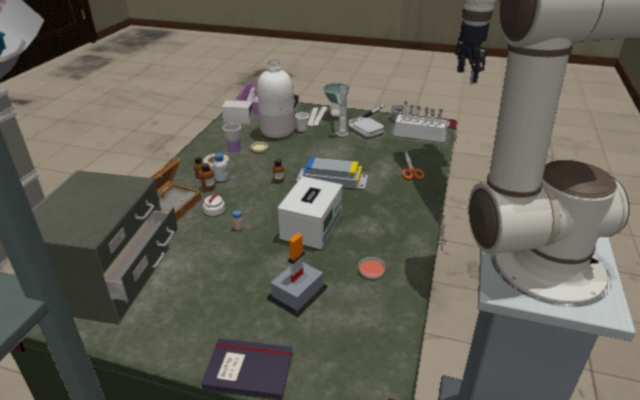

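View pics/wrist0.png

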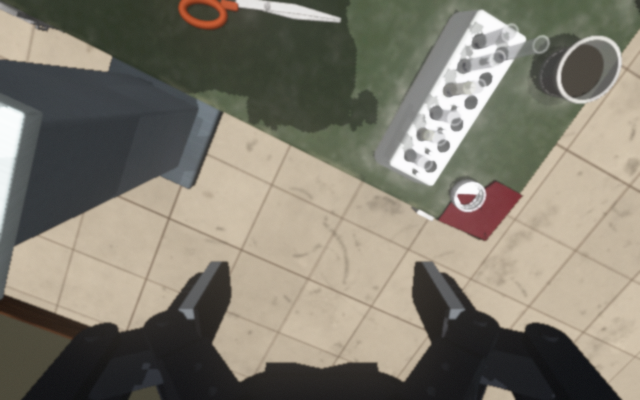

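The scene view shows the paddle in its stand at about (254,310), the reader with its black collar at (315,222), and the wiper at (369,179) with its blue end at the left and yellow at the right. The vial is at (233,224), the bottle at (306,162) and the dish at (358,336). Next I'll work out positions.

```bash
cat > h.py <<'E'
import numpy as np, cv2
from scipy.spatial.transform import Rotation as R
def load(n): return dict(np.load(f"pics/{n}.npz"))
def T_wc(c, obs=None):
    if "extrinsics" in c: return np.linalg.inv(c["extrinsics"])
    T=np.eye(4); T[:3,:3]=R.from_euler("xyz",obs["tcp_rot"],degrees=True).as_matrix(); T[:3,3]=obs["ee_pos"]
    return T@c["mount"]
def cloud(c,T):
    z=c["range_z"]; v,u=np.mgrid[:z.shape[0],:z.shape[1]]
    P=np.stack([(u-c["cx"])/c["fx"]*z,-(v-c["cy"])/c["fy"]*z,-z,np.ones_like(z)],-1)
    W=P@T.T; W=W[...,:3]; W[z==0]=np.nan; return W
def ray(c,T,uv,h):
    uv=np.atleast_2d(uv).astype(float)
    d=np.c_[(uv[:,0]-c["cx"])/c["fx"],-(uv[:,1]-c["cy"])/c["fy"],-np.ones(len(uv))]@T[:3,:3].T
    o=T[:3,3]; return o+d*((h-o[2])/d[:,2])[:,None]
def proj(c,T,P):
    q=(np.atleast_2d(P)-T[:3,3])@T[:3,:3]
    return np.c_[c["cx"]+c["fx"]*q[:,0]/-q[:,2],c["cy"]+c["fy"]*q[:,1]/q[:,2]]
def rect(P):
    (c,s,a)=cv2.minAreaRect((P[:,:2]*1000).astype(np.float32)); return np.round(c,1),np.round(s,1),round(a,1)
E
python3 - <<'E'
from h import *
for n in("scene0","side0"):
    c=load(n);T=T_wc(c);W=cloud(c,T);f=c["frame"].astype(int);hsv=cv2.cvtColor(c["frame"],cv2.COLOR_RGB2HSV)
    print(n,"table z",np.nanmedian(W[270:330,330:340,2]))
    H,S,V=[hsv[...,i].astype(int) for i in range(3)]
    def near(m,x0,x1,y0,y1):
        k=np.zeros_like(m);k[y0:y1,x0:x1]=m[y0:y1,x0:x1];return k
    if n=="scene0":
        B=dict(handle=(238,270,292,325),stand=(220,300,300,380),reader=(265,365,185,285),wiper=(320,415,145,210))
    else:
        B=dict(handle=(285,306,230,265),stand=(265,330,255,315),reader=(270,345,170,250),wiper=(295,370,150,190))
    o=near((H>5)&(H<18)&(S>180)&(V>120),*B["handle"]);print("handle",o.sum(),np.nanmean(W[o],0).round(4),rect(W[o]),np.nanpercentile(W[o][:,2],[2,98]))
    for k,h in(("stand",.045),("reader",.095),("wiper",.05)):
        m=near(abs(W[...,2]-h)<.004,*B[k]);P=W[m];print(k,m.sum(),np.nanmedian(P,0).round(4),rect(P))
    m=near((abs(W[...,2]-.099)<.006)&(V<70),*B["reader"]);print("collar",m.sum(),np.nanmean(W[m],0).round(4),rect(W[m]))
    for nm,m in(("blue",(H>95)&(H<125)&(S>150)),("yellow",(H>20)&(H<33)&(S>170))):
        m=near(m,*B["wiper"])&(W[...,2]>.035);print(nm,m.sum(),np.nanmedian(W[m],0).round(4),rect(W[m]))
    cv2.imwrite(f"pics/{n}_crop.png",cv2.resize(c["frame"][140:390,200:440,::-1] if n=="scene0" else c["frame"][130:330,230:410,::-1],None,fx=3 if n!="scene0" else 2.4,fy=3 if n!="scene0" else 2.4,interpolation=cv2.INTER_CUBIC))
E
```

```text
scene0 table z -0.0037060180321306646
handle 261 [0.5202 0.2514 0.1321] (array([563., 225.]), array([ 28.6, 106.6]), 58.8) [0.10796845 0.15327245]
stand 1486 [0.515  0.258  0.0441] (array([523.2, 247.6]), array([90.6, 72.9]), 70.0)
reader 3180 [0.5616 0.0222 0.0941] (array([564.6,  15.4]), array([153. , 112.5]), 85.3)
wiper 1084 [ 0.5695 -0.2162  0.0491] (array([ 572.8, -217.5]), array([141.2,  61.7]), 5.1)
collar 210 [0.5648 0.0181 0.0985] (array([564.3,  17.3]), array([59.7, 27.3]), 85.7)
blue 89 [ 0.6366 -0.2072  0.049 ] (array([ 636.9, -211.5]), array([12.2, 57.1]), 4.2)
yellow 126 [ 0.5107 -0.219   0.0489] (array([ 510.6, -222.3]), array([14.4, 59.6]), 5.3)
side0 table z -0.00367584991936154
handle 183 [0.5239 0.2566 0.1376] (array([523.1, 253.2]), array([29.3, 10.3]), 60.2) [0.11476776 0.15520408]
stand 834 [0.5187 0.2614 0.0446] (array([526.3, 249.8]), array([92.2, 73.6]), 70.1)
reader 1516 [0.5652 0.0268 0.0945] (array([567.4,  18.9]), array([156.1, 113.2]), 85.6)
wiper 532 [ 0.5743 -0.2119  0.0493] (array([ 575.1, -214.2]), array([141.3,  67. ]), 3.6)
collar 102 [0.5676 0.0193 0.0986] (array([566.5,  20. ]), array([62. , 26.2]), 87.0)
blue 42 [ 0.6385 -0.2056  0.0494] (array([ 641.6, -205.8]), array([15.2, 58. ]), 5.8)
yellow 57 [ 0.5127 -0.217   0.049 ] (array([ 512.5, -219.5]), array([13.8, 56.1]), 4.1)
```

```bash
python3 - <<'E'
from h import *
def comp(m,seed=None):
    n,l,s,c=cv2.connectedComponentsWithStats(m.astype(np.uint8),connectivity=8)
    return l==(1+np.argmax(s[1:,4]))
for n in("scene0","side0"):
    c=load(n);T=T_wc(c);W=cloud(c,T);hsv=cv2.cvtColor(c["frame"],cv2.COLOR_RGB2HSV)
    H,S,V=[hsv[...,i].astype(int) for i in range(3)]
    print(n,"cam",T[:3,3].round(2))
    B=dict(handle=(238,270,292,325),stand=(220,300,300,380),reader=(265,365,185,285),wiper=(320,415,145,210)) if n=="scene0" else dict(handle=(285,306,230,265),stand=(265,330,255,315),reader=(270,345,170,250),wiper=(295,370,150,190))
    def near(m,b):
        x0,x1,y0,y1=B[b];k=np.zeros(m.shape,bool);k[y0:y1,x0:x1]=m[y0:y1,x0:x1];return k
    def corners(m):
        cs,_=cv2.findContours(m.astype(np.uint8),cv2.RETR_EXTERNAL,cv2.CHAIN_APPROX_NONE);return max(cs,key=len)[:,0]
    for k,b,m,h in(("reader","reader",abs(W[...,2]-.0945)<.004,.095),("collar","reader",(W[...,2]>.093)&(V<80),.1),("wiper","wiper",abs(W[...,2]-.049)<.004,.05),("stand","stand",abs(W[...,2]-.0445)<.004,.045),
       ("blue","wiper",(H>95)&(H<125)&(S>140)&(W[...,2]>.04),.05),("yellow","wiper",(H>20)&(H<33)&(S>150)&(W[...,2]>.04),.05)):
        m=comp(near(m,b)); P=ray(c,T,corners(m),h); print(k,m.sum(),rect(P))
    o=comp(near((H>5)&(H<18)&(S>180)&(V>90),"handle"));P=W[o];P=P[np.isfinite(P[:,2])]
    P=P[abs(P[:,0]-np.median(P[:,0]))<.03];print("handle",len(P),P.mean(0).round(4),rect(P))
    t=P[P[:,2]>np.percentile(P[:,2],90)];print(" handle top z",np.percentile(P[:,2],98))
E
```

```text
scene0 cam [0.22 0.51 0.83]
reader 3161 (array([563.2,  17.5]), array([152.2, 112.4]), 85.4)
collar 227 (array([563.8,  18.7]), array([59.1, 26.7]), 85.3)
wiper 1115 (array([ 571.7, -214.6]), array([141.2,  62.6]), 5.1)
stand 1502 (array([522.6, 248.3]), array([90.4, 71.8]), 70.1)
blue 93 (array([ 636.2, -207.8]), array([12.6, 60.6]), 6.4)
yellow 134 (array([ 510.1, -219.5]), array([15. , 63.7]), 5.1)
handle 255 [0.5198 0.2519 0.132 ] (array([520.1, 250.9]), array([29.1,  9.4]), 54.7)
 handle top z 0.1527504722089286
side0 cam [0.25 0.99 0.79]
reader 1518 (array([565.8,  22.3]), array([158. , 112.5]), 85.4)
collar 115 (array([566.3,  22.2]), array([58.6, 26.1]), 86.2)
wiper 547 (array([ 574.4, -209.5]), array([140.2,  67.5]), 4.6)
stand 848 (array([525.5, 253. ]), array([94.2, 73.4]), 70.5)
blue 44 (array([ 638.3, -200.9]), array([10.8, 64. ]), 6.0)
yellow 60 (array([ 512.1, -214.5]), array([14. , 63.4]), 3.8)
handle 232 [0.524  0.2561 0.1332] (array([524.8, 250.8]), array([32.5, 13. ]), 71.5)
 handle top z 0.15506009418385636
```

View pics/scene0_crop.png

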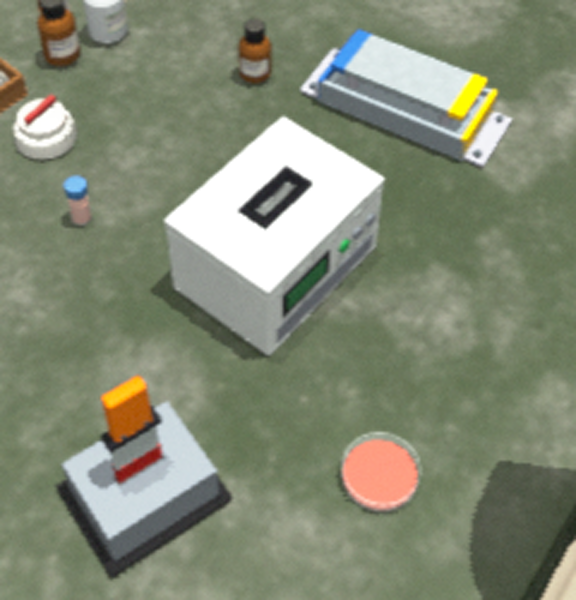

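View pics/side0_crop.png

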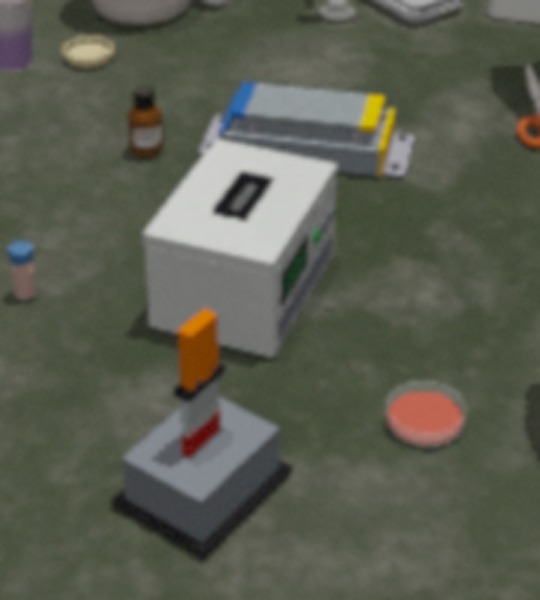

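```bash
python3 -m jog '{"turn":[[0,0,0.27],[0,0,0.27],[0,0,0.27],[0,0,0.27],[0,0,0.27],[0,0,0.27],[0,0,0.27],[0,0,0.27],[0,0,0.27],[0,0,0.27]],"delta_pos":[[0.28,0.74,0.05],[0.28,0.74,0.05],[0.28,0.74,0.05],[0.28,0.74,0.05],[0.28,0.74,0.05],[0.28,0.74,0],[0.28,0.74,0],[0.28,0.74,0],[0.28,0.74,0],[0.28,0.74,0]],"hand":[1,1,1,1,1,1,1,1,1,1]}'
python3 -m jog '{"turn":[[0,0,0.27],[0,0,0.27],[0,0,0.27],[0,0,0.27],[0,0,0.27],[0,0,0.27],[0,0,0.27],[0,0,0.27],[0,0,0.27],[0,0,0.27]],"delta_pos":[[0.28,0.74,0],[0.28,0.74,0],[0.28,0.74,0],[0.28,0.74,0],[0.28,0.74,0],[0.28,0.74,0],[0.28,0.74,0],[0.28,0.74,0],[0.28,0.74,0],[0.28,0.74,0]],"hand":[0.5,0,0,0,0,0,0,0,0,0]}'
python3 - <<'E'
from workcell import bot, camera
import cv2, numpy as np
o=bot.get_obs(); c=camera("wrist"); print(o["time"],o["ee_pos"],o["tcp_rot"],o["q"],o["opening"],o["wrist_force"])
cv2.imwrite("pics/wrist1.png",c["frame"][:,:,::-1]); np.savez("pics/wrist1.npz",**c,ee_pos=o["ee_pos"],tcp_rot=o["tcp_rot"])
E
```

```text
time: 1.15
ee_pos: [0.3867, -0.1201, 0.2438]
tcp_rot: [180.0, -0.0, 48.3]
wrist_force: [0.1, -0.3, 0.1]
opening: 0.0854
time: 2.15
ee_pos: [0.5268, 0.25, 0.2435]
tcp_rot: [-180.0, 0.0, 69.9]
wrist_force: [0.8, -0.7, 0.4]
opening: 0.0428
2.15 [0.52675907 0.25001585 0.24347033] [-1.79989226e+02  1.60680888e-02  6.99324412e+01] [ 2.53921907e+01  9.96261019e+00  1.69568100e+01  9.70132098e+01
 -3.59080563e-03  1.35459752e+02] 0.04282900227196548 [ 0.83387555 -0.65009798  0.3677487 ]
```

View pics/wrist1.png

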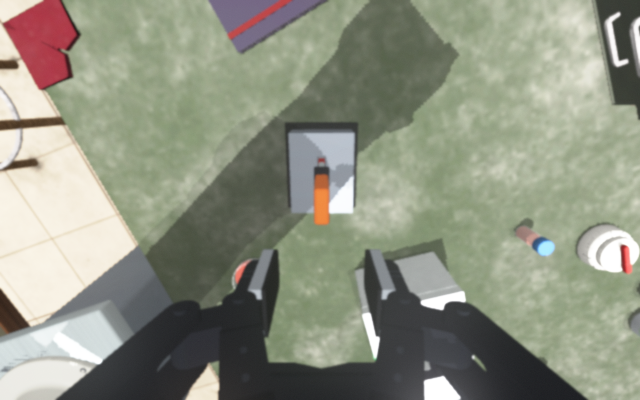

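The wrist view shows the orange handle at (321,205). It is centred between the fingers and square to them.

```bash
python3 - <<'E'
from h import *
c=load("wrist1");T=T_wc(c,c);W=cloud(c,T);hsv=cv2.cvtColor(c["frame"],cv2.COLOR_RGB2HSV)
H,S,V=[hsv[...,i].astype(int) for i in range(3)]
m=(H>4)&(H<18)&(S>180)&(V>120);m[:,:300]=0;m[:,345:]=0;m[:150]=0;m[240:]=0
ys,xs=np.nonzero(m);print(m.sum(),xs.min(),xs.max(),ys.min(),ys.max())
t=m&(W[...,2]>.150);ys,xs=np.nonzero(t);print("top px",xs.min(),xs.max(),ys.min(),ys.max(),np.nanmedian(W[t],0));
print("top rect",rect(ray(c,T,np.c_[xs,ys],.155)))
ms=abs(W[...,2]-.045)<.006;ms[:120]=0;ms[225:]=0;ms[:,:280]=0;ms[:,365:]=0
ys,xs=np.nonzero(ms);print("stand",rect(ray(c,T,np.c_[xs,ys],.045)),np.nanmedian(W[ms],0))
E
```

```text
388 316 327 188 222
top px 316 327 188 222 [0.52632077 0.25063098 0.15577605]
top rect (array([526.5, 250.7]), array([27.9,  8.7]), 70.0)
stand (array([526.1, 249.7]), array([90.4, 70.3]), 70.0) [0.53092186 0.25785557 0.04583915]
```

```bash
python3 -m jog '{"turn":[[0,0,0],[0,0,0],[0,0,0],[0,0,0],[0,0,0],[0,0,0],[0,0,0],[0,0,0],[0,0,0],[0,0,0]],"delta_pos":[[0,0,-0.3],[0,0,-0.3],[0,0,-0.3],[0,0,-0.3],[0,0,-0.3],[0,0,-0.3],[0,0,-0.3],[0,0,-0.3],[0,0,-0.1],[0,0,-0.1]],"hand":[0,0,0,0,0,0,0,0,0,0]}'
python3 -m jog '{"turn":[[0,0,0],[0,0,0],[0,0,0],[0,0,0],[0,0,0],[0,0,0],[0,0,0],[0,0,0],[0,0,0],[0,0,0]],"delta_pos":[[0,0,0],[0,0,0],[0,0,0],[0,0,0],[0,0,0],[0,0,0],[0,0,0],[0,0,0],[0,0,0],[0,0,0]],"hand":[-0.6,-1,-1,-1,-1,-1,-1,-1,-1,-1]}' 60
python3 - <<'E'
from workcell import bot, camera
import cv2, numpy as np
o=bot.get_obs(); c=camera("side"); print(o["time"],o["ee_pos"],o["tcp_rot"],o["opening"],o["wrist_force"],o["torque"])
cv2.imwrite("pics/side2.png",cv2.resize(c["frame"][100:350,200:440,::-1],None,fx=2.4,fy=2.4)); np.savez("pics/side2.npz",**c)
E
```

```text
time: 3.2
ee_pos: [0.5265, 0.2483, 0.1133]
tcp_rot: [-180.0, 0.0, 69.8]
wrist_force: [-0.4, 0.3, 0.1]
opening: 0.0429
time: 4.2
ee_pos: [0.5268, 0.2485, 0.1145]
tcp_rot: [180.0, -0.1, 69.8]
wrist_force: [0.1, -0.7, 5.3]
opening: 0.0115
4.2 [0.52683581 0.24853262 0.11448308] [ 1.79952619e+02 -5.36476402e-02  6.98345844e+01] 0.01151652732328138 [ 0.05536256 -0.66764092  5.33029487] [ 0.09225048  0.05734764 -0.05551955]
```

View pics/side2.png

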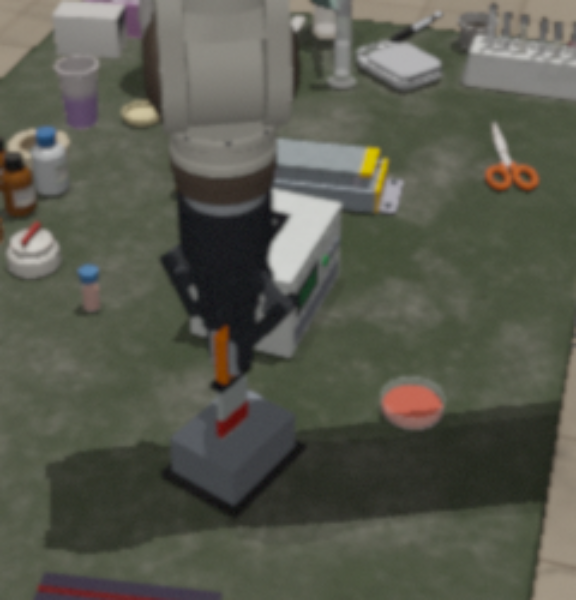

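```bash
python3 -m jog '{"turn":[[0,0,0],[0,0,0],[0,0,0],[0,0,0],[0,0,0],[0,0,0],[0,0,0],[0,0,0],[0,0,0],[0,0,0]],"delta_pos":[[0,0,0.1],[0,0,0.2],[0,0,0.2],[0,0,0.3],[0,0,0.3],[0,0,0.3],[0,0,0.3],[0,0,0.3],[0,0,0.3],[0,0,0.3]],"hand":[-1,-1,-1,-1,-1,-1,-1,-1,-1,-1]}'
python3 - <<'E'
from workcell import bot, camera
import cv2, numpy as np
for n in("side","wrist"):
    o=bot.get_obs(); c=camera(n); print(o["time"],o["ee_pos"],o["tcp_rot"],o["opening"],o["wrist_force"],o["torque"])
    cv2.imwrite(f"pics/{n}3.png",cv2.resize(c["frame"][100:350,200:440,::-1],None,fx=2.4,fy=2.4)); np.savez(f"pics/{n}3.npz",**c,ee_pos=o["ee_pos"],tcp_rot=o["tcp_rot"])
E
```

```text
time: 5.25
ee_pos: [0.5265, 0.2483, 0.2456]
tcp_rot: [180.0, -0.0, 69.8]
wrist_force: [-0.4, 0.3, -1.3]
opening: 0.0111
5.25 [0.52653218 0.24833293 0.24563151] [ 1.79962568e+02 -3.72027383e-02  6.98277808e+01] 0.011097655313242114 [-0.44304401  0.29636085 -1.26360009] [-0.01589104 -0.02113302  0.03749005]
5.3 [0.52694753 0.24855372 0.24820987] [ 1.79836113e+02 -1.67367904e-01  6.98294764e+01] 0.01187480238088709 [-2.62691616 -0.31707384  2.6792079 ] [-0.03094996  0.03547288  0.02585376]
```

View pics/side3.png

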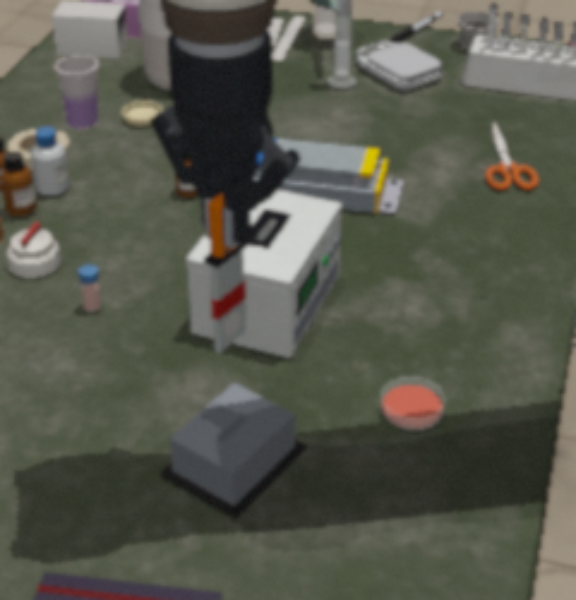

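View pics/wrist3.png

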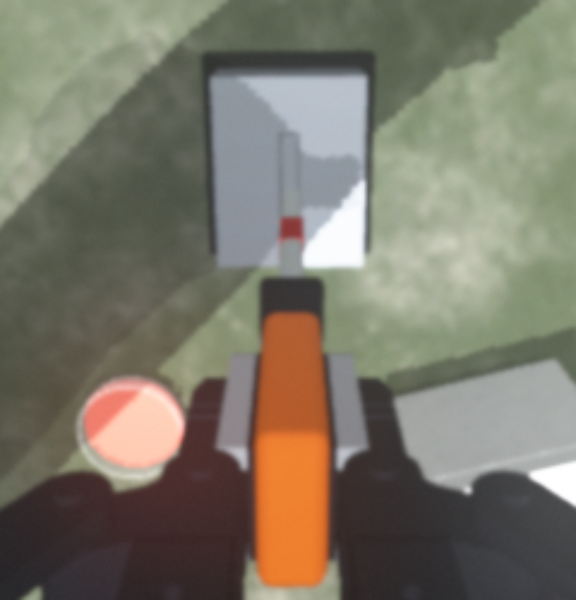

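```bash
python3 - <<'E'
from h import *
from workcell import bot
o=bot.get_obs();print(o["ee_pos"],o["wrist_force"])
c=load("scene0");T=T_wc(c);W=cloud(c,T)
m=(W[...,2]>.08)&(W[...,0]>.3)&(W[...,1]<-.1)&(W[...,0]<1.2)
for lo,x in((310,360),(395,440),(470,550)):
    k=np.zeros_like(m);k[:150,lo:x]=m[:150,lo:x];P=W[k];print(lo,k.sum(),np.nanmin(P,0).round(3),np.nanmax(P,0).round(3))
for nm,px in(("bottle",(306,172)),("vial",(233,232)),("dish",(358,340))): print(nm,ray(c,T,px,0)[0].round(3))
c=load("wrist3");T=T_wc(c,c)
g=cv2.cvtColor(c["frame"],cv2.COLOR_RGB2GRAY)
for r in(157,162,168,175,182,188):print(r,g[r,308:336])
E
```

```text
[0.52714213 0.24865605 0.2469017 ] [ 1.95831609 -0.30620066 -0.13055049]
310 2683 [ 0.774 -0.666  0.08 ] [ 0.893 -0.397  0.253]
395 724 [ 0.604 -0.706  0.08 ] [ 0.725 -0.489  0.171]
470 365 [ 0.3   -0.596  0.08 ] [ 0.429 -0.551  0.108]
bottle [ 0.719 -0.164  0.   ]
vial [0.74  0.079 0.   ]
dish [0.383 0.136 0.   ]
157 [148 149 150 149 150 149 147 141 133 133 141 145 147 147 147 147 157 176
 187 190 190 190 190 190 189 189 189 190]
162 [148 148 148 148 148 148 147 140 135 138 145 148 149 147 145 140 144 162
 178 185 188 189 189 189 190 190 189 190]
168 [150 147 149 149 149 148 147 141 135 136 142 148 148 148 145 140 139 143
 148 150 149 150 150 150 150 151 151 150]
175 [148 149 149 148 150 148 146 142 133 132 140 147 148 148 145 141 137 144
 147 149 149 150 149 150 150 149 149 149]
182 [146 147 147 148 148 147 146 141 133 132 142 149 151 151 151 149 146 144
 148 149 148 150 149 149 149 147 149 149]
188 [147 148 147 147 147 147 146 142 135 136 142 146 149 149 148 147 148 160
 174 183 184 185 185 184 183 185 186 184]
```

```bash
python3 -m jog '{"turn":[[0,0,0.15],[0,0,0.16],[0,0,0.16],[0,0,0.16],[0,0,0.16],[0,0,0.16],[0,0,0.16],[0,0,0.16],[0,0,0.16],[0,0,0.16]],"delta_pos":[[0.08,-0.3,0],[0.11,-0.46,0],[0.11,-0.46,0],[0.11,-0.46,0],[0.11,-0.46,0],[0.11,-0.46,0],[0.11,-0.46,0],[0.11,-0.46,0],[0.11,-0.46,0],[0.11,-0.46,0]],"hand":[-1,-1,-1,-1,-1,-1,-1,-1,-1,-1]}'
python3 -m jog '{"turn":[[0,0,0.16],[0,0,0.16],[0,0,0.16],[0,0,0.16],[0,0,0.16],[0,0,0.16],[0,0,0.16],[0,0,0.16],[0,0,0.15],[0,0,0.1]],"delta_pos":[[0.11,-0.5,0],[0.11,-0.5,0],[0.11,-0.5,0],[0.11,-0.5,0],[0.11,-0.5,0],[0.11,-0.5,0],[0.11,-0.46,0],[0.11,-0.46,-0.2],[0.11,-0.3,-0.2],[0.11,-0.2,-0.2]],"hand":[-1,-1,-1,-1,-1,-1,-1,-1,-1,-1]}'
python3 - <<'E'
from workcell import bot, camera
import cv2, numpy as np
for n in("side","scene","wrist"):
    o=bot.get_obs(); c=camera(n); print(o["time"],o["ee_pos"],o["tcp_rot"],o["opening"],o["wrist_force"],o["torque"])
    f=c["frame"][:,:,::-1]; np.savez(f"pics/{n}4.npz",**c,ee_pos=o["ee_pos"],tcp_rot=o["tcp_rot"])
    f={"side":f[80:230,250:430],"scene":f[80:230,300:450],"wrist":f[60:330,170:470]}[n]
    s=2 if n=="wrist" else 4
    cv2.imwrite(f"pics/{n}4.png",cv2.resize(f,None,fx=s,fy=s,interpolation=cv2.INTER_CUBIC))
E
```

```text
time: 6.35
ee_pos: [0.5801, 0.0254, 0.2435]
tcp_rot: [-180.0, 0.0, 82.6]
wrist_force: [0.4, -1.1, 0.0]
opening: 0.0112
time: 7.35
ee_pos: [0.6351, -0.1959, 0.2129]
tcp_rot: [-180.0, -0.0, 94.8]
wrist_force: [0.7, 0.1, -0.0]
opening: 0.0113
7.35 [ 0.63507403 -0.19587299  0.2129031 ] [-1.79971777e+02 -7.16239106e-03  9.47769106e+01] 0.011287739894290806 [ 0.71429247  0.06184484 -0.02760721] [0.08232402 0.00137187 0.01495766]
7.4 [ 0.6352735  -0.19656564  0.21052902] [-1.79850516e+02 -3.57752097e-02  9.47951756e+01] 0.011213990272311241 [-0.29613767 -1.13651464 -3.15049949] [-0.03076625  0.03625403  0.01924587]
7.45 [ 0.63482681 -0.19541227  0.21132171] [-1.79833223e+02 -6.41966132e-02  9.47388415e+01] 0.011511169007807558 [-0.23785141 -0.0374858  -0.1679615 ] [ 0.00708297 -0.02287956 -0.03965065]
```

View pics/side4.png

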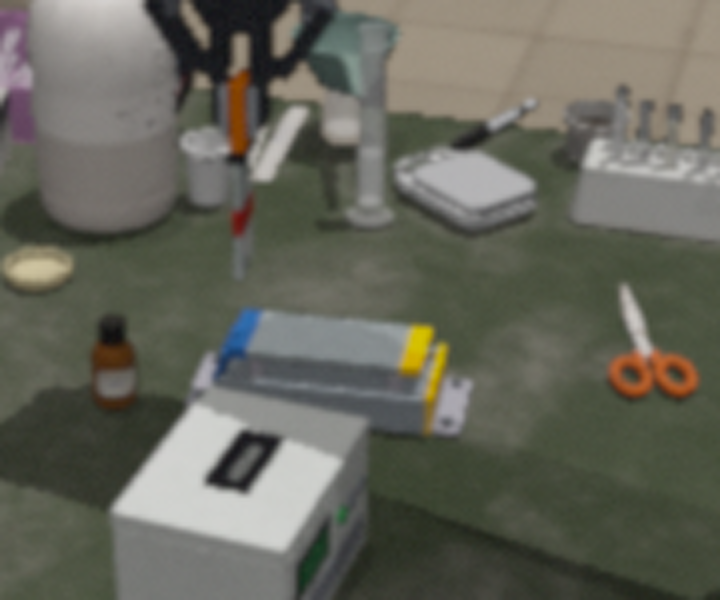

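View pics/scene4.png

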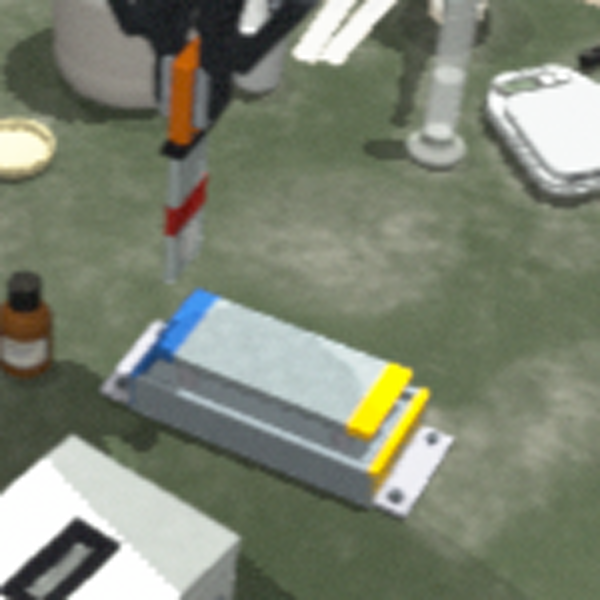

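View pics/wrist4.png

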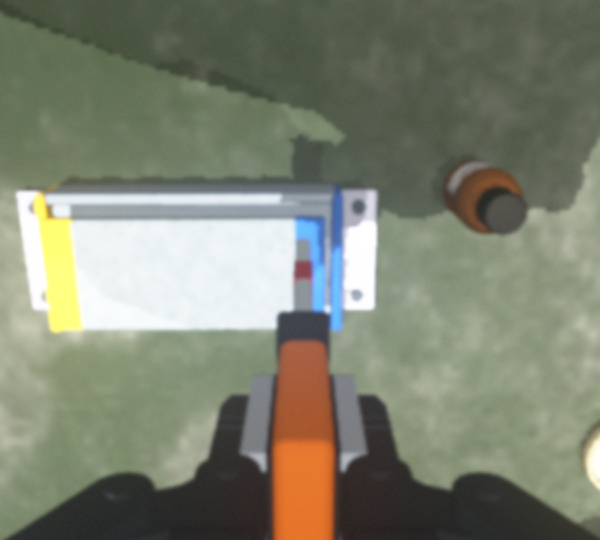

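```bash
python3 - <<'E'
from h import *
c=load("wrist4");T=T_wc(c,c);W=cloud(c,T);hsv=cv2.cvtColor(c["frame"],cv2.COLOR_RGB2HSV)
H,S,V=[hsv[...,i].astype(int) for i in range(3)]
m=abs(W[...,2]-np.nanmedian(W[180:215,220:300,2]))<.005; print("plate z",np.nanmedian(W[180:215,220:300,2]))
m[:150]=0;m[232:]=0;m[:,:185]=0;m[:,345:]=0
cs,_=cv2.findContours(m.astype(np.uint8),cv2.RETR_EXTERNAL,cv2.CHAIN_APPROX_NONE);k=max(cs,key=len)[:,0]
print("plate",rect(ray(c,T,k,.05)),k.min(0),k.max(0))
for r in(175,185,195,205,215):
    cols=np.nonzero(m[r])[0];y=(H[r]>20)&(H[r]<33)&(S[r]>150);b=(H[r]>95)&(H[r]<125)&(S[r]>140)
    f=lambda q:(np.nonzero(q)[0][[0,-1]] if q.any() else None)
    print(r,cols[0],cols[-1],"y",f(y&m[r]),"b",f(b&m[r]), "ends", ray(c,T,[(cols[0]-.5,r),(cols[-1]+.5,r)],.05)[:,:2].round(4).tolist())
g=cv2.cvtColor(c["frame"],cv2.COLOR_RGB2GRAY)
print(H[172:184,321]);print(g[170:215,321])
for r in(181,183,186,190,205,210):print(r,c["frame"][r,312:332,0])
print(np.c_[np.arange(172,215),np.nan_to_num(c["range_z"][172:215,321]).round(3)][::3].tolist())
E
```

```text
plate z 0.05088525828218887
plate (array([ 576.2, -214.9]), array([140.1,  58.2]), 4.8) [191 168] [332 223]
175 191 332 y None b [319 330] ends [[0.5044, -0.1989], [0.6443, -0.1871]]
185 192 332 y None b [326 330] ends [[0.505, -0.2091], [0.6452, -0.1973]]
195 194 332 y None b [327 330] ends [[0.5065, -0.2195], [0.6462, -0.2077]]
205 195 332 y None b [328 330] ends [[0.5071, -0.2301], [0.6472, -0.2183]]
215 197 310 y None b None ends [[0.5087, -0.2409], [0.6257, -0.231]]
[102 102 102 102 102 103 106 109 107 103 101 102]
[149 166 174 175 174 174 173 173 168 159 151 150 149 149 149 148 149 147
 148 139 121 102  93  92  92  91  92  93 105 126 141 146 147 147 148 146
 146 147 147 148 147 146 146 145 135]
181 [236 237 236 233 224 193 157 142 141 143 141 138 129 115 106 102  95  84
  80  95]
183 [236 237 237 235 229 203 164 143 143 143 142 139 129 118 108 103 100  91
  83  94]
186 [234 235 237 236 229 200 160 144 141 142 143 139 132 120 110 105 101  93
  85  94]
190 [240 239 237 232 218 182 149 139 138 138 138 137 134 125 113 103 100  93
  88  99]
205 [235 235 234 228 199 160 140 140 141 140 142 142 140 137 129 118 112 112
 112 119]
210 [235 236 235 227 197 160 141 140 141 141 142 141 139 134 124 115 111 110
 113 119]
[[172.0, 0.3100000023841858], [175.0, 0.31299999356269836], [178.0, 0.31200000643730164], [181.0, 0.24300000071525574], [184.0, 0.2370000034570694], [187.0, 0.2290000021457672], [190.0, 0.2199999988079071], [193.0, 0.21299999952316284], [196.0, 0.20600000023841858], [199.0, 0.20100000500679016], [202.0, 0.19599999487400055], [205.0, 0.19099999964237213], [208.0, 0.1860000044107437], [211.0, 0.1809999942779541], [214.0, 0.17499999701976776]]
```

```bash
python3 - <<'E'
from h import *
for n in("scene4","side4"):
    c=load(n);T=T_wc(c);f=c["frame"];hsv=cv2.cvtColor(f,cv2.COLOR_RGB2HSV);W=cloud(c,T)
    H,S,V=[hsv[...,i].astype(int) for i in range(3)]
    if n=="scene4": x0,x1,y0,y1=335,356,115,160
    else: x0,x1,y0,y1=303,320,120,155
    m=np.zeros(H.shape,bool); m[y0:y1,x0:x1]=(W[y0:y1,x0:x1,2]>.06)&(np.hypot(W[y0:y1,x0:x1,0]-.635,W[y0:y1,x0:x1,1]+.195)<.05)
    ys,xs=np.nonzero(m)
    for r in range(y0,y1,2):
        q=xs[ys==r]
        if len(q):
            P=W[r,q];print(r,q.min(),q.max(),P[:,2].min().round(4),P[:,2].max().round(4),P.mean(0).round(4))
    r=m&((H<8)|(H>172))&(S>150);P=W[r];print("red",r.sum(),P.mean(0).round(4),np.percentile(P[:,2],[2,98]).round(4))
    sat=c["ee_pos"],c["tcp_rot"];print(sat)
E
```

```text
115 341 351 0.1857 0.204 [ 0.6304 -0.1897  0.1983]
117 340 351 0.1779 0.202 [ 0.6296 -0.1869  0.1952]
119 343 351 0.1726 0.1995 [ 0.628  -0.1908  0.1881]
121 343 351 0.1684 0.1888 [ 0.6296 -0.194   0.1799]
123 343 351 0.1625 0.1856 [ 0.629  -0.1935  0.1751]
125 342 351 0.1556 0.1807 [ 0.6299 -0.1935  0.1692]
127 342 351 0.1498 0.1738 [ 0.6298 -0.1939  0.1635]
129 342 351 0.1449 0.1665 [ 0.6295 -0.1939  0.1582]
131 342 350 0.1424 0.1629 [ 0.6291 -0.1915  0.1544]
133 342 350 0.1359 0.1579 [ 0.6287 -0.1915  0.149 ]
135 342 350 0.1252 0.1518 [ 0.6297 -0.1936  0.1413]
137 342 350 0.1221 0.1456 [ 0.6292 -0.1934  0.136 ]
139 342 350 0.115 0.1413 [ 0.6287 -0.1931  0.1307]
141 342 350 0.1097 0.1329 [ 0.6291 -0.1943  0.1238]
143 342 349 0.1069 0.1283 [ 0.6289 -0.1922  0.1196]
145 342 347 0.1074 0.1228 [ 0.6283 -0.1874  0.1175]
147 341 345 0.1092 0.1169 [ 0.6299 -0.1841  0.1131]
149 341 344 0.1079 0.1105 [ 0.6298 -0.1822  0.1087]
red 45 [ 0.6292 -0.1914  0.151 ] [0.1429 0.1583]
(array([ 0.6352735 , -0.19656564,  0.21052902]), array([-1.79850516e+02, -3.57752097e-02,  9.47951756e+01]))
120 307 3
[... 226 characters left out ...]
 0.6323 -0.1919  0.1686]
130 308 313 0.1518 0.1703 [ 0.6315 -0.1894  0.1638]
132 308 313 0.1452 0.1642 [ 0.6319 -0.1901  0.1573]
134 308 312 0.148 0.158 [ 0.6314 -0.1838  0.1544]
136 308 312 0.1389 0.1537 [ 0.6316 -0.1842  0.148 ]
138 308 312 0.1363 0.1442 [ 0.6323 -0.1861  0.1407]
140 309 312 0.1304 0.1394 [ 0.6307 -0.1855  0.1351]
142 309 312 0.1235 0.1324 [ 0.6308 -0.1856  0.1287]
144 309 312 0.1159 0.1262 [ 0.6305 -0.1843  0.1232]
146 309 311 0.1142 0.1202 [ 0.6314 -0.1822  0.1179]
148 309 311 0.1095 0.1139 [ 0.6312 -0.1814  0.112 ]
red 19 [ 0.632  -0.1828  0.1535] [0.1469 0.1602]
(array([ 0.63507403, -0.19587299,  0.2129031 ]), array([-1.79971777e+02, -7.16239106e-03,  9.47769106e+01]))
```

The wrist view gives the plate centre at (0.5762,-0.2149), 140x58 mm at 4.8 degrees, and shows the blade over the blue end at about (321,180). The tip is about 104 mm below the TCP.

```bash
python3 -m jog '{"turn":[[0,0,0],[0,0,0],[0,0,0],[0,0,0],[0,0,0],[0,0,0],[0,0,0],[0,0,0],[0,0,0],[0,0,0]],"delta_pos":[[0.02,-0.06,-0.2],[0.02,-0.06,-0.2],[0.02,-0.06,-0.2],[0.02,-0.06,-0.2],[0.02,-0.06,-0.2],[0,0,-0.02],[0,0,0],[0,0,0],[0,0,0],[0,0,0]],"hand":[-1,-1,-1,-1,-1,-1,-1,-1,-1,-1]}'
python3 - <<'E'
from workcell import bot, camera
import cv2, numpy as np
F=[]
for n in("wrist","scene"):
    o=bot.get_obs(); c=camera(n); print(o["time"],o["ee_pos"],o["tcp_rot"],o["opening"],o["wrist_force"],o["torque"])
    f=c["frame"][:,:,::-1]; np.savez(f"pics/{n}5.npz",**c,ee_pos=o["ee_pos"],tcp_rot=o["tcp_rot"])
    f={"scene":f[100:220,310:430],"wrist":f[60:330,170:470]}[n]
    s=2 if n=="wrist" else 4.5
    F.append(cv2.resize(f,(600,540),interpolation=cv2.INTER_CUBIC))
cv2.imwrite("pics/both5.png",cv2.resize(np.hstack(F),(800,360)))
E
```

```text
time: 8.5
ee_pos: [0.6402, -0.2096, 0.1633]
tcp_rot: [180.0, 0.0, 94.8]
wrist_force: [-0.6, -0.0, -0.6]
opening: 0.0112
8.5 [ 0.64020656 -0.20964744  0.16329536] [1.79958787e+02 1.69352101e-02 9.47939979e+01] 0.011241758103114462 [-0.62489505 -0.00121678 -0.60404972] [ 0.04022351 -0.05003099  0.0181344 ]
8.55 [ 0.64017242 -0.20963809  0.16321308] [1.79966830e+02 1.48755816e-02 9.47930447e+01] 0.011436133399078282 [ 0.57269433  0.3615789  -1.22020808] [ 0.05036867  0.00027377 -0.03176472]
```

View pics/both5.png

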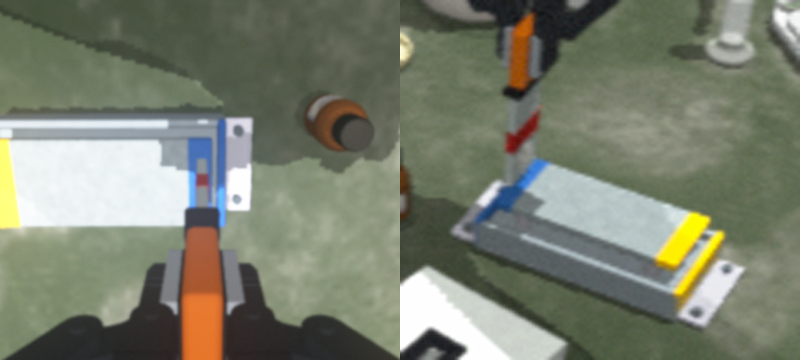

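```bash
python3 -m jog '{"turn":[[0,0,0],[0,0,0],[0,0,0],[0,0,0],[0,0,0],[0,0,0],[0,0,0],[0,0,0],[0,0,0],[0,0,0]],"delta_pos":[[0,0,-0.04],[0,0,-0.04],[0,0,-0.04],[0,0,-0.04],[0,0,-0.04],[0,0,-0.04],[0,0,-0.03],[0,0,-0.03],[0,0,0],[0,0,0]],"hand":[-1,-1,-1,-1,-1,-1,-1,-1,-1,-1]}'
python3 - <<'E'
from workcell import bot, camera
import cv2, numpy as np
F=[]
for n in("wrist","scene"):
    o=bot.get_obs(); c=camera(n); print(o["time"],o["ee_pos"],o["tcp_rot"],o["opening"],o["wrist_force"],o["torque"])
    f=c["frame"][:,:,::-1]; np.savez(f"pics/{n}6.npz",**c,ee_pos=o["ee_pos"],tcp_rot=o["tcp_rot"])
    f={"scene":f[100:220,310:430],"wrist":f[60:330,170:470]}[n]
    F.append(cv2.resize(f,(600,540),interpolation=cv2.INTER_CUBIC))
cv2.imwrite("pics/both6.png",cv2.resize(np.hstack(F),(800,360)))
from h import *
c=load("scene6");W=cloud(c,T_wc(c));c0=load("scene5");W0=cloud(c0,T_wc(c0))
print("plate drop scene",np.nanmedian(W0[155:175,365:390,2]),np.nanmedian(W[155:175,365:390,2]))
for n in("wrist5","wrist6"):
    c=load(n);W=cloud(c,T_wc(c,c));print(n,np.nanmedian(W[180:215,200:290,2]))
E
```

```text
time: 9.6
ee_pos: [0.64, -0.2097, 0.1479]
tcp_rot: [180.0, 0.0, 94.8]
wrist_force: [-0.4, 1.1, 1.1]
opening: 0.0114
9.6 [ 0.64000373 -0.20967049  0.14787869] [1.79997835e+02 8.43771285e-04 9.47883298e+01] 0.011387040302602 [-0.41342062  1.12700635  1.09309901] [ 0.0499708   0.24440322 -0.01481927]
9.65 [ 0.64003975 -0.20963963  0.14793709] [1.79993052e+02 3.06882071e-03 9.47908663e+01] 0.011077018447285442 [-0.71151788 -0.32339072  2.07406239] [0.07654727 0.2331127  0.05687226]
plate drop scene 0.0475799333133039 0.0011768100563548378
wrist5 0.050906422101307414
wrist6 0.044256889465286275
```

View pics/both6.png

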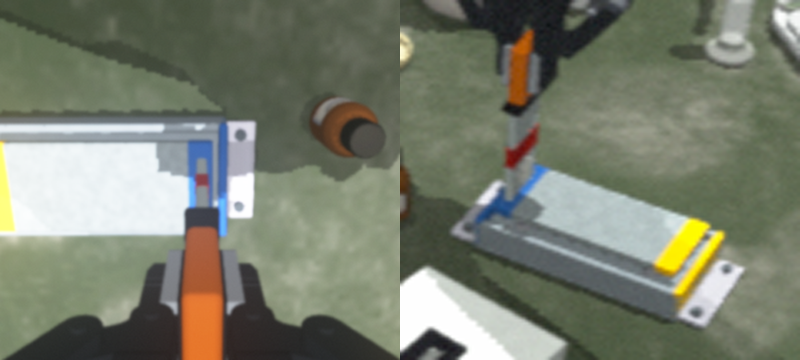

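```bash
python3 -m jog '{"turn":[[0,0,0],[0,0,0],[0,0,0],[0,0,0],[0,0,0],[0,0,0],[0,0,0],[0,0,0],[0,0,0],[0,0,0]],"delta_pos":[[-0.032,-0.0027,0],[-0.032,-0.0027,0],[-0.032,-0.0027,0],[-0.032,-0.0027,0],[-0.032,-0.0027,0],[-0.032,-0.0027,0],[-0.032,-0.0027,0],[-0.032,-0.0027,0],[-0.032,-0.0027,0],[-0.032,-0.0027,0]],"hand":[-1,-1,-1,-1,-1,-1,-1,-1,-1,-1]}'
python3 -m jog '{"turn":[[0,0,0],[0,0,0],[0,0,0],[0,0,0],[0,0,0],[0,0,0],[0,0,0],[0,0,0],[0,0,0],[0,0,0]],"delta_pos":[[-0.032,-0.0027,0],[-0.032,-0.0027,0],[-0.032,-0.0027,0],[-0.032,-0.0027,0],[-0.032,-0.0027,0],[-0.032,-0.0027,0],[-0.032,-0.0027,0],[-0.032,-0.0027,0],[-0.032,-0.0027,0],[-0.032,-0.0027,0]],"hand":[-1,-1,-1,-1,-1,-1,-1,-1,-1,-1]}'
```

```text
time: 10.7
ee_pos: [0.6239, -0.211, 0.1478]
tcp_rot: [-180.0, 0.0, 94.8]
wrist_force: [1.3, 0.3, 1.7]
opening: 0.0113
time: 11.7
ee_pos: [0.6079, -0.2124, 0.1478]
tcp_rot: [-180.0, 0.0, 94.8]
wrist_force: [0.5, 1.1, 2.2]
opening: 0.0115
```

```bash
python3 -m jog '{"turn":[[0,0,0],[0,0,0],[0,0,0],[0,0,0],[0,0,0],[0,0,0],[0,0,0],[0,0,0],[0,0,0],[0,0,0]],"delta_pos":[[-0.032,-0.0027,0],[-0.032,-0.0027,0],[-0.032,-0.0027,0],[-0.032,-0.0027,0],[-0.032,-0.0027,0],[-0.032,-0.0027,0],[-0.032,-0.0027,0],[-0.032,-0.0027,0],[-0.032,-0.0027,0],[-0.032,-0.0027,0]],"hand":[-1,-1,-1,-1,-1,-1,-1,-1,-1,-1]}'
python3 -m jog '{"turn":[[0,0,0],[0,0,0],[0,0,0],[0,0,0],[0,0,0],[0,0,0],[0,0,0],[0,0,0],[0,0,0],[0,0,0]],"delta_pos":[[-0.032,-0.0027,0],[-0.032,-0.0027,0],[-0.032,-0.0027,0],[-0.032,-0.0027,0],[-0.032,-0.0027,0],[-0.032,-0.0027,0],[-0.032,-0.0027,0],[-0.032,-0.0027,0],[-0.032,-0.0027,0],[-0.032,-0.0027,0]],"hand":[-1,-1,-1,-1,-1,-1,-1,-1,-1,-1]}'
python3 - <<'E'
from workcell import bot, camera
import cv2, numpy as np
from h import *
for n in("wrist",):
    o=bot.get_obs(); c=camera(n); print(o["time"],o["ee_pos"],o["tcp_rot"],o["wrist_force"],o["torque"])
    c["ee_pos"]=o["ee_pos"];c["tcp_rot"]=o["tcp_rot"]
    np.savez("pics/wrist7.npz",**c)
    W=cloud(c,T_wc(c,c)); print([np.nanmedian(W[185:210,a:b,2]).round(4) for a,b in((260,300),(345,385))])
    cv2.imwrite("pics/wrist7.png",cv2.resize(c["frame"][60:330,170:470,::-1],(600,540)))
E
```

```text
time: 12.7
ee_pos: [0.5919, -0.2137, 0.1478]
tcp_rot: [-180.0, -0.0, 94.8]
wrist_force: [1.6, 0.2, 1.3]
opening: 0.011
time: 13.7
ee_pos: [0.5759, -0.2151, 0.1478]
tcp_rot: [-180.0, -0.0, 94.8]
wrist_force: [-0.1, 0.2, 1.4]
opening: 0.0113
13.7 [ 0.57587732 -0.21507081  0.14776409] [-1.79997028e+02 -6.40799295e-05  9.47900472e+01] [-0.05182579  0.18602046  1.40118337] [ 0.06488864 -0.41223812  0.03556076]
[np.float64(0.0441), np.float64(0.044)]
```

View pics/wrist7.png

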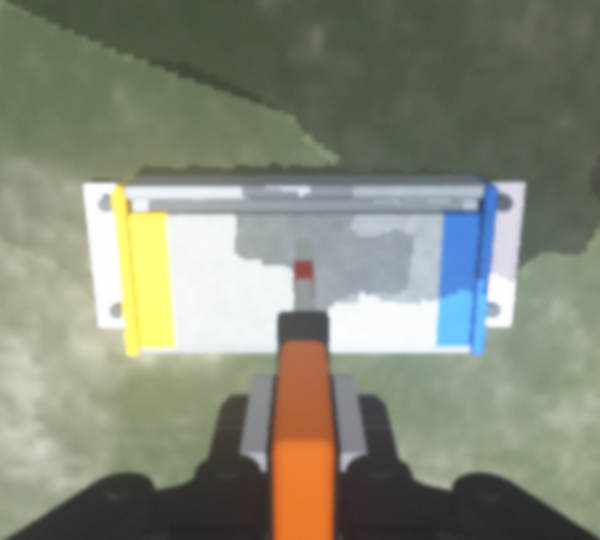

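The blade is at (321,180), halfway along the plate, and the plate is pressed evenly by about 6.8 mm. I'll carry on with the stroke.

```bash
python3 -m jog '{"turn":[[0,0,0],[0,0,0],[0,0,0],[0,0,0],[0,0,0],[0,0,0],[0,0,0],[0,0,0],[0,0,0],[0,0,0]],"delta_pos":[[-0.032,-0.0027,0],[-0.032,-0.0027,0],[-0.032,-0.0027,0],[-0.032,-0.0027,0],[-0.032,-0.0027,0],[-0.032,-0.0027,0],[-0.032,-0.0027,0],[-0.032,-0.0027,0],[-0.032,-0.0027,0],[-0.032,-0.0027,0]],"hand":[-1,-1,-1,-1,-1,-1,-1,-1,-1,-1]}'
python3 -m jog '{"turn":[[0,0,0],[0,0,0],[0,0,0],[0,0,0],[0,0,0],[0,0,0],[0,0,0],[0,0,0],[0,0,0],[0,0,0]],"delta_pos":[[-0.032,-0.0027,0],[-0.032,-0.0027,0],[-0.032,-0.0027,0],[-0.032,-0.0027,0],[-0.032,-0.0027,0],[-0.032,-0.0027,0],[-0.032,-0.0027,0],[-0.032,-0.0027,0],[-0.032,-0.0027,0],[-0.032,-0.0027,0]],"hand":[-1,-1,-1,-1,-1,-1,-1,-1,-1,-1]}'
python3 -m jog '{"turn":[[0,0,0],[0,0,0],[0,0,0],[0,0,0],[0,0,0],[0,0,0],[0,0,0],[0,0,0],[0,0,0],[0,0,0]],"delta_pos":[[-0.032,-0.0027,0],[-0.032,-0.0027,0],[-0.032,-0.0027,0],[-0.032,-0.0027,0],[-0.032,-0.0027,0],[-0.032,-0.0027,0],[-0.032,-0.0027,0],[-0.032,-0.0027,0],[-0.032,-0.0027,0],[-0.032,-0.0027,0]],"hand":[-1,-1,-1,-1,-1,-1,-1,-1,-1,-1]}'
python3 -m jog '{"turn":[[0,0,0],[0,0,0],[0,0,0],[0,0,0],[0,0,0],[0,0,0],[0,0,0],[0,0,0],[0,0,0],[0,0,0]],"delta_pos":[[-0.032,-0.0027,0],[-0.032,-0.0027,0],[-0.032,-0.0027,0],[-0.032,-0.0027,0],[-0.032,-0.0027,0],[-0.032,-0.0027,0],[-0.032,-0.0027,0],[-0.032,-0.0027,0],[-0.032,-0.0027,0],[0,0,0]],"hand":[-1,-1,-1,-1,-1,-1,-1,-1,-1,-1]}'
python3 - <<'E'
from workcell import bot, camera
import cv2, numpy as np
from h import *
for n in("wrist",):
    o=bot.get_obs(); c=camera(n); print(o["time"],o["ee_pos"],o["tcp_rot"],o["wrist_force"],o["torque"])
    c["ee_pos"]=o["ee_pos"];c["tcp_rot"]=o["tcp_rot"]
    np.savez("pics/wrist8.npz",**c)
    W=cloud(c,T_wc(c,c)); print([np.nanmedian(W[185:210,a:b,2]).round(4) for a,b in((345,385),)])
    cv2.imwrite("pics/wrist8.png",cv2.resize(c["frame"][60:330,170:470,::-1],(600,540)))
E
```

```text
time: 14.75
ee_pos: [0.5599, -0.2164, 0.1478]
tcp_rot: [-180.0, 0.0, 94.8]
wrist_force: [0.6, 0.4, 1.6]
opening: 0.0113
time: 15.75
ee_pos: [0.5439, -0.2178, 0.1478]
tcp_rot: [180.0, 0.0, 94.8]
wrist_force: [1.8, 0.4, 1.8]
opening: 0.0112
time: 16.75
ee_pos: [0.5279, -0.2191, 0.1478]
tcp_rot: [180.0, 0.0, 94.8]
wrist_force: [0.9, -0.1, 1.3]
opening: 0.0113
time: 17.75
ee_pos: [0.5134, -0.2203, 0.1478]
tcp_rot: [-180.0, -0.0, 94.8]
wrist_force: [0.5, -0.1, 1.6]
opening: 0.0116
17.75 [ 0.51338479 -0.22032783  0.14777648] [-1.79986203e+02 -1.10825972e-03  9.47854111e+01] [ 0.47976984 -0.10146027  1.56142844] [ 0.01861575 -0.17380719  0.00115991]
[np.float64(0.0441)]
```

View pics/wrist8.png

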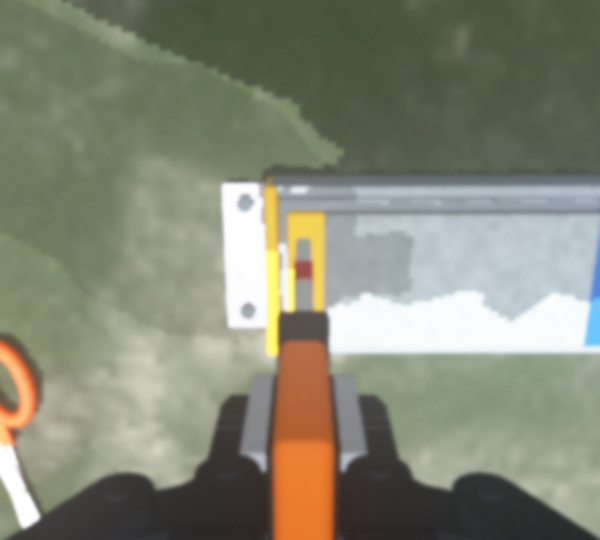

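The blade sits inside the yellow strip at about (321,180) and the plate is still pressed by about 6.8 mm, so the stroke is complete. Next I lift it straight up and move over the reader.

```bash
python3 -m jog '{"turn":[[0,0,0],[0,0,0],[0,0,0],[0,0,0],[0,0,0],[0,0,0],[0,0,0],[0,0,0],[0,0,0],[0,0,0]],"delta_pos":[[0,0,0.1],[0,0,0.2],[0,0,0.3],[0,0,0.3],[0.07,0.3,0.3],[0.07,0.3,0.3],[0.07,0.3,0.2],[0.07,0.3,0.2],[0.07,0.3,0.1],[0.07,0.3,0]],"hand":[-1,-1,-1,-1,-1,-1,-1,-1,-1,-1]}'
python3 -m jog '{"turn":[[0,0,-0.13],[0,0,-0.13],[0,0,-0.13],[0,0,-0.13],[0,0,-0.13],[0,0,-0.13],[0,0,-0.13],[0,0,-0.13],[0,0,-0.12],[0,0,0]],"delta_pos":[[0.08,0.35,0],[0.08,0.35,0],[0.08,0.35,0],[0.08,0.35,0],[0.08,0.35,0],[0.08,0.35,0],[0.08,0.35,0],[0.08,0.35,0],[0.02,0.1,0],[0,0.07,0]],"hand":[-1,-1,-1,-1,-1,-1,-1,-1,-1,-1]}'
cat > look.py <<'E'
import sys
from workcell import bot, camera
from h import *
tag=sys.argv[1]
B={"scene":(270,360,140,250),"side":(260,350,120,220),"wrist":(220,420,120,280)}
F=[]
for n in sys.argv[2:]:
    o=bot.get_obs(); c=camera(n); print(n,round(o["time"],2),o["ee_pos"].round(4),o["tcp_rot"].round(2),round(o["opening"],4),o["wrist_force"].round(1),o["torque"].round(2))
    c["ee_pos"]=o["ee_pos"];c["tcp_rot"]=o["tcp_rot"];np.savez(f"pics/{n}{tag}.npz",**c)
    x0,x1,y0,y1=B[n];F.append(cv2.resize(c["frame"][y0:y1,x0:x1,::-1],None,fx=400/(x1-x0),fy=400/(x1-x0),interpolation=cv2.INTER_CUBIC))
h=max(f.shape[0] for f in F);F=[np.vstack([f,np.zeros((h-f.shape[0],400,3),np.uint8)]) for f in F]
cv2.imwrite(f"pics/look{tag}.png",np.hstack(F))
E
python3 look.py 9 wrist scene
```

```text
time: 18.8
ee_pos: [0.5351, -0.1288, 0.2484]
tcp_rot: [180.0, 0.0, 94.8]
wrist_force: [0.6, 0.6, -0.4]
opening: 0.0111
time: 19.8
ee_pos: [0.5675, 0.019, 0.2472]
tcp_rot: [-179.9, 0.0, 85.5]
wrist_force: [-0.5, 0.5, -0.0]
opening: 0.0114
wrist 19.8 [0.5675 0.019  0.2472] [-1.7994e+02  2.0000e-02  8.5550e+01] 0.0114 [-0.5  0.5 -0. ] [-0.03  0.01  0.03]
scene 19.85 [0.5674 0.0189 0.2474] [-1.7996e+02  1.0000e-02  8.5560e+01] 0.0113 [-0.2  0.3 -0.9] [ 0.03 -0.01 -0.01]
```

View pics/look9.png

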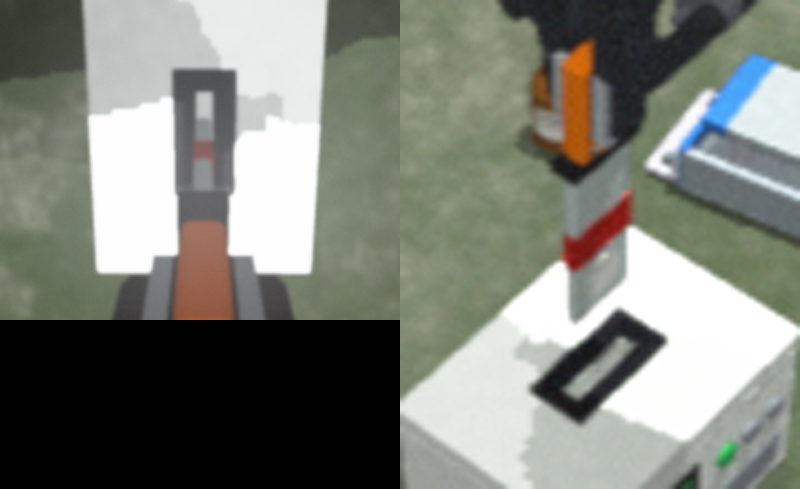

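The wrist view shows the collar centred at about column 322.5 (rows 155-216) and the blade at about 321.6. They are almost aligned, so I'll measure more precisely.

```bash
python3 - <<'E'
from h import *
c=load("wrist9");T=T_wc(c,c);W=cloud(c,T);f=c["frame"];V=f.max(2).astype(int);S=cv2.cvtColor(f,cv2.COLOR_RGB2HSV)[...,1]
print("z top",np.nanmedian(W[200:240,280:300,2]))
m=(V>130)&(W[...,2]>.08)&(W[...,2]<.115)
m[:120]=0;m[257:]=0
cs,_=cv2.findContours(m.astype(np.uint8),cv2.RETR_EXTERNAL,cv2.CHAIN_APPROX_NONE);k=max(cs,key=len)[:,0]
print("cols/rows",k.min(0),k.max(0));k=k
print("reader",rect(ray(c,T,k,.095)))
# whole frame by depth incl. above row 120
m2=(abs(W[...,2]-np.nanmedian(W[200:240,280:300,2]))<.008);ys,xs=np.nonzero(m2);
cs,_=cv2.findContours(m2.astype(np.uint8),cv2.RETR_EXTERNAL,cv2.CHAIN_APPROX_NONE);k=max(cs,key=len)[:,0];print("reader2",k.min(0),k.max(0),rect(ray(c,T,k,.095)))
d=(V<110)&(S<90);d[:150]=0;d[214:]=0;d[:,:300]=0;d[:,345:]=0
n,l,s,_=cv2.connectedComponentsWithStats(d.astype(np.uint8));i=1+np.argmax(s[1:,4]);ys,xs=np.nonzero(l==i)
P=ray(c,T,np.c_[xs,ys],.1);print("collar",s[i],rect(P))
g=f[...,1].astype(int)
for r in (160,165,168,172,176,180,186,190,193,200,205,210):
    print(r,g[r,304:342].tolist())
tx,ty=T[:3,0],0
E
```

```text
z top 0.0959027152247498
cols/rows [262 120] [383 255]
reader (array([566.9,  11.1]), array([136.9, 110.3]), 85.4)
reader2 [261 105] [383 255] (array([567.4,  17.6]), array([149.9, 110.3]), 85.4)
collar [307 155  30  57 905] (array([567.4,  21. ]), array([55.3, 27.1]), 86.4)
160 [196, 174, 134, 97, 85, 82, 82, 81, 82, 81, 83, 83, 81, 83, 81, 84, 81, 83, 82, 82, 82, 82, 81, 83, 81, 82, 82, 82, 83, 83, 84, 86, 94, 124, 183, 227, 235, 236]
165 [196, 175, 133, 99, 88, 86, 85, 85, 85, 85, 85, 84, 87, 95, 110, 120, 126, 127, 126, 126, 124, 117, 103, 90, 86, 84, 84, 84, 85, 85, 87, 89, 96, 125, 182, 224, 234, 235]
168 [227, 204, 154, 108, 89, 87, 86, 86, 84, 86, 87, 87, 97, 124, 163, 190, 197, 199, 199, 199, 194, 178, 142, 106, 88, 87, 86, 86, 87, 87, 87, 90, 95, 119, 161, 195, 206, 208]
172 [253, 247, 209, 139, 111, 105, 104, 99, 94, 90, 91, 90, 100, 126, 163, 190, 198, 199, 200, 199, 195, 178, 144, 107, 90, 88, 88, 89, 88, 88, 89, 90, 98, 121, 162, 194, 204, 205]
176 [253, 248, 213, 146, 114, 109, 105, 100, 96, 92, 91, 93, 100, 128, 165, 190, 198, 200, 199, 198, 194, 175, 144, 108, 92, 90
[... 669 characters left out ...]
8, 99, 98, 98, 99, 100, 98, 99, 99, 99, 99, 99, 99, 97, 97, 98, 98, 98, 99, 103, 109, 140, 211, 248, 253, 254, 254]
200 [254, 253, 245, 190, 128, 115, 112, 109, 104, 102, 102, 104, 109, 119, 131, 136, 138, 139, 138, 138, 133, 123, 110, 104, 102, 104, 104, 107, 111, 116, 115, 121, 161, 231, 252, 254, 254, 254]
205 [254, 253, 245, 190, 128, 115, 112, 110, 107, 104, 103, 106, 120, 134, 142, 145, 146, 146, 147, 146, 143, 137, 122, 108, 105, 104, 106, 110, 113, 116, 117, 121, 160, 232, 252, 254, 254, 254]
210 [254, 253, 246, 190, 127, 114, 112, 110, 107, 105, 104, 108, 123, 137, 145, 147, 148, 148, 147, 148, 146, 141, 127, 112, 104, 104, 105, 109, 113, 116, 116, 119, 144, 206, 246, 253, 254, 254]
```

```bash
python3 - <<'E'
from h import *
c=load("scene9");T=T_wc(c);P=ray(c,T,[(308.7,212.5),(321.3,204.1)],.1434);print(P.round(4),P.mean(0).round(4))
f=c["frame"];V=f.max(2).astype(int)
d=V<75;b=np.zeros_like(d);b[205:240,296:332]=d[205:240,296:332]
n,l,s,_=cv2.connectedComponentsWithStats(b.astype(np.uint8));i=1+np.argmax(s[1:,4]);ys,xs=np.nonzero(l==i)
print("collar scene",s[i],rect(ray(c,T,np.c_[xs,ys],.1)))
W=cloud(c,T)
for r in range(196,214,2):
    q=[x for x in range(300,330) if .1<W[r,x,2]<.2 and W[r,x,0]>0.5]
    print(r,[(x,W[r,x].round(4).tolist()) for x in (q[:1]+q[-1:])])
E
```

```text
[[0.565  0.0358 0.1434]
 [0.5577 0.0049 0.1434]] [0.5613 0.0203 0.1434]
collar scene [300 211  29  24 236] (array([564.3,  18.8]), array([58.9, 27.5]), 84.7)
196 [(307, [0.569, 0.0347, 0.1858]), (321, [0.5599, 0.003, 0.1632])]
198 [(307, [0.5689, 0.035, 0.1807]), (321, [0.5587, 0.0047, 0.16])]
200 [(308, [0.5669, 0.0348, 0.1764]), (321, [0.5611, 0.001, 0.1494])]
202 [(308, [0.5657, 0.0365, 0.1732]), (321, [0.5601, 0.0024, 0.1455])]
204 [(309, [0.5647, 0.0349, 0.1669]), (319, [0.5603, 0.0087, 0.1455])]
206 [(308, [0.566, 0.0362, 0.1616]), (317, [0.5614, 0.0139, 0.1438])]
208 [(308, [0.5666, 0.0356, 0.155]), (315, [0.5622, 0.0192, 0.1425])]
210 [(308, [0.5668, 0.0354, 0.1489]), (322, [0.5685, -0.0138, 0.1012])]
212 [(308, [0.5661, 0.0365, 0.1448]), (321, [0.5671, -0.0083, 0.1013])]
```

```bash
python3 -m jog '{"turn":[[0,0,0],[0,0,0],[0,0,0],[0,0,0],[0,0,0],[0,0,0],[0,0,0],[0,0,0],[0,0,0],[0,0,0]],"delta_pos":[[0.004,-0.02,-0.05],[0.004,-0.02,-0.1],[0,0,-0.1],[0,0,-0.1],[0,0,-0.1],[0,0,-0.1],[0,0,-0.1],[0,0,-0.05],[0,0,0],[0,0,0]],"hand":[-1,-1,-1,-1,-1,-1,-1,-1,-1,-1]}'
python3 look.py 10 wrist scene
```

```text
time: 20.9
ee_pos: [0.5681, 0.0162, 0.2129]
tcp_rot: [180.0, -0.0, 85.5]
wrist_force: [-0.6, 0.1, -0.5]
opening: 0.0116
wrist 20.9 [0.5681 0.0162 0.2129] [179.99  -0.    85.51] 0.0116 [-0.6  0.1 -0.5] [ 0.01 -0.03  0.03]
scene 20.95 [0.5681 0.0162 0.213 ] [179.98  -0.    85.51] 0.0113 [-0.5  0.3  0. ] [-0.04 -0.03 -0.02]
```

View pics/look10.png

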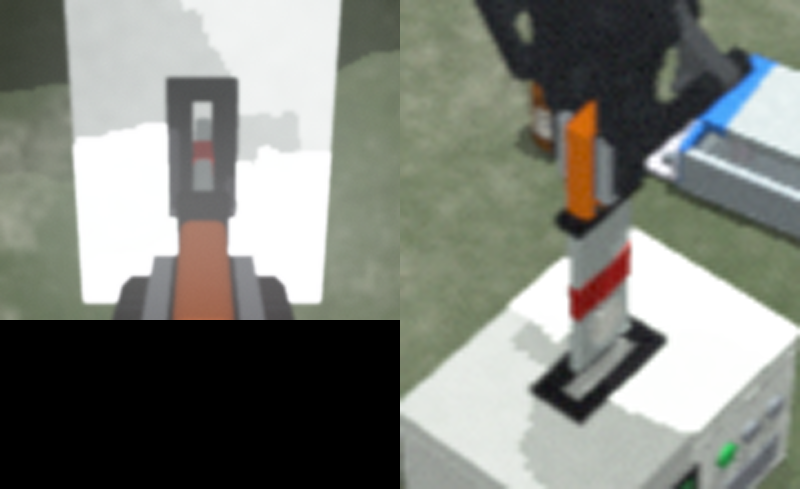

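```bash
python3 - <<'E'
from h import *
c=load("scene10");T=T_wc(c);W=cloud(c,T)
for r in range(208,224,2):
    q=[x for x in range(300,330) if .104<W[r,x,2]<.2 and W[r,x,0]>0.5]
    print(r,[(x,W[r,x].round(4).tolist()) for x in (q[:1]+q[-1:])])
f=load("wrist10")["frame"][...,1].astype(int)
for r in(173,177,182,186,205,210):print(r,f[r,308:336].tolist())
E
```

```text
208 [(308, [0.5684, 0.0331, 0.1515]), (321, [0.5621, -0.0007, 0.1238])]
210 [(308, [0.5691, 0.0324, 0.1446]), (321, [0.5605, 0.0014, 0.121])]
212 [(308, [0.5689, 0.0327, 0.1392]), (321, [0.5608, 0.001, 0.1144])]
214 [(308, [0.5687, 0.0331, 0.134]), (320, [0.5621, 0.0024, 0.1088])]
216 [(309, [0.5672, 0.032, 0.128]), (318, [0.5624, 0.0088, 0.1087])]
218 [(309, [0.5662, 0.0334, 0.124]), (316, [0.5632, 0.0146, 0.1077])]
220 [(309, [0.567, 0.0325, 0.1166]), (314, [0.5631, 0.0213, 0.1083])]
222 [(309, [0.5665, 0.0332, 0.1116]), (311, [0.564, 0.0301, 0.1103])]
173 [89, 88, 86, 86, 87, 88, 90, 110, 153, 193, 205, 208, 207, 208, 209, 206, 201, 174, 127, 94, 86, 86, 85, 87, 87, 88, 88, 88]
177 [89, 90, 88, 87, 87, 89, 92, 112, 154, 191, 205, 205, 204, 205, 205, 205, 199, 172, 126, 96, 88, 88, 89, 88, 88, 90, 90, 89]
182 [92, 91, 90, 91, 91, 91, 95, 113, 147, 166, 158, 147, 147, 147, 147, 147, 145, 134, 110, 95, 91, 90, 90, 91, 92, 92, 92, 93]
186 [107, 101, 96, 95, 95, 96, 97, 111, 138, 157, 153, 147, 148, 147, 147, 148, 143, 131, 109, 95, 93, 93, 93, 93, 93, 94, 93, 94]
205 [115, 112, 107, 105, 105, 103, 103, 108, 122, 139, 148, 151, 152, 150, 152, 152, 149, 140, 122, 109, 103, 101, 102, 101, 102, 102, 102, 103]
210 [117, 111, 108, 105, 106, 106, 106, 113, 125, 141, 150, 152, 154, 154, 153, 154, 151, 146, 131, 112, 105, 105, 104, 103, 106, 110, 114, 116]
```

```bash
python3 -m jog '{"turn":[[0,0,0],[0,0,0],[0,0,0],[0,0,0],[0,0,0],[0,0,0],[0,0,0],[0,0,0],[0,0,0],[0,0,0]],"delta_pos":[[-0.007,0.008,-0.04],[-0.007,0.008,-0.06],[0,0,-0.06],[0,0,-0.06],[0,0,-0.05],[0,0,-0.05],[0,0,-0.04],[0,0,-0.04],[0,0,0],[0,0,0]],"hand":[-1,-1,-1,-1,-1,-1,-1,-1,-1,-1]}'
python3 look.py 11 wrist scene
```

```text
time: 22.0
ee_pos: [0.5674, 0.017, 0.1928]
tcp_rot: [180.0, -0.0, 85.5]
wrist_force: [-0.5, 0.5, -0.4]
opening: 0.0111
wrist 22.0 [0.5674 0.017  0.1928] [179.99  -0.    85.52] 0.0111 [-0.5  0.5 -0.4] [0.01 0.05 0.04]
scene 22.05 [0.5674 0.017  0.1929] [179.99  -0.    85.51] 0.0114 [-0.4  0.9 -0.6] [-0.04 -0.05 -0.01]
```

View pics/look11.png

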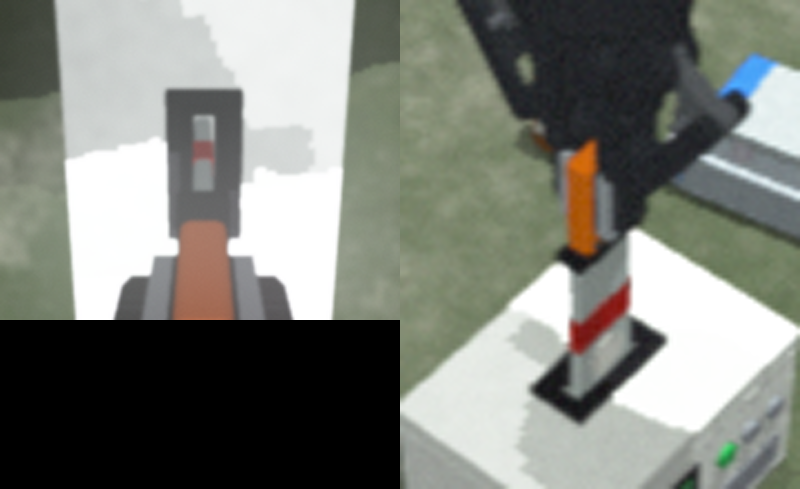

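The tip is in the slot with no contact force. The blade is at column 203.5 of the crop and the collar centre is at 204.

```bash
python3 -m jog '{"turn":[[0,0,0],[0,0,0],[0,0,0],[0,0,0],[0,0,0],[0,0,0],[0,0,0],[0,0,0],[0,0,0],[0,0,0]],"delta_pos":[[0,0,-0.04],[0,0,-0.08],[0,0,-0.08],[0,0,-0.08],[0,0,-0.08],[0,0,-0.08],[0,0,-0.08],[0,0,-0.06],[0,0,0],[0,0,0]],"hand":[-1,-1,-1,-1,-1,-1,-1,-1,-1,-1]}'
python3 look.py 12 side scene
python3 - <<'E'
from h import *
for n in("scene12","side12"):
    c=load(n);T=T_wc(c);W=cloud(c,T);hsv=cv2.cvtColor(c["frame"],cv2.COLOR_RGB2HSV)
    H,S,V=[hsv[...,i].astype(int) for i in range(3)]
    m=((H<8)|(H>172))&(S>150)&(V>60);m&=(abs(W[...,0]-.566)<.03)&(abs(W[...,1]-.02)<.04)
    P=W[m];print(n,m.sum(),np.nanmean(P,0).round(4),np.percentile(P[:,2],[3,97]).round(4))
E
```

```text
time: 23.1
ee_pos: [0.5673, 0.017, 0.1638]
tcp_rot: [180.0, 0.0, 85.5]
wrist_force: [-0.0, -0.1, -0.3]
opening: 0.0113
side 23.1 [0.5673 0.017  0.1638] [180.     0.    85.51] 0.0113 [-0.  -0.1 -0.3] [ 0.03 -0.02  0.05]
scene 23.15 [0.5674 0.017  0.164 ] [179.99  -0.    85.51] 0.0113 [ 0.3 -0.1 -0.6] [ 0.01  0.05 -0.04]
scene12 95 [0.5627 0.0191 0.1029] [0.0929 0.1127]
side12 48 [0.5652 0.0255 0.1034] [0.0945 0.1118]
```

View pics/look12.png

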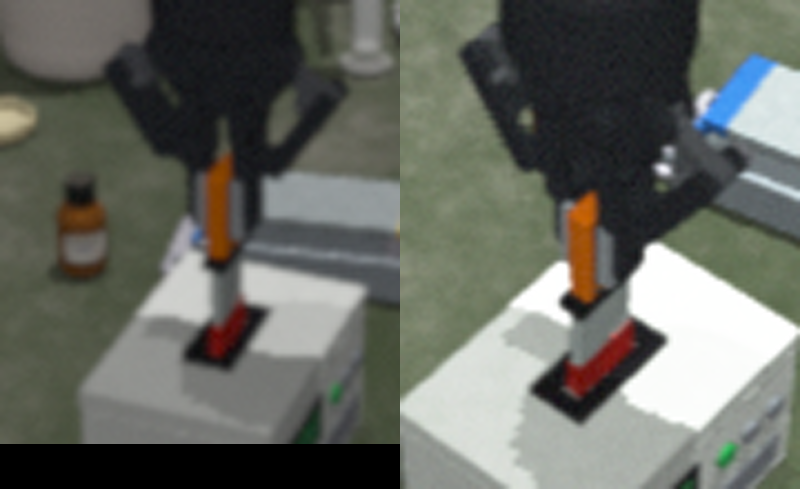

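```bash
python3 -m jog '{"turn":[[0,0,0],[0,0,0],[0,0,0],[0,0,0],[0,0,0],[0,0,0],[0,0,0],[0,0,0],[0,0,0],[0,0,0]],"delta_pos":[[0,0,-0.03],[0,0,-0.03],[0,0,-0.03],[0,0,0],[0,0,0],[0,0,0],[0,0,0],[0,0,0],[0,0,0],[0,0,0]],"hand":[-1,-1,-1,-1,-1,-1,-1,-1,-1,-1]}'
python3 look.py 13 wrist scene
python3 - <<'E'
from h import *
for n in("scene13","wrist13"):
    c=load(n);T=T_wc(c,c);W=cloud(c,T);hsv=cv2.cvtColor(c["frame"],cv2.COLOR_RGB2HSV)
    H,S,V=[hsv[...,i].astype(int) for i in range(3)]
    m=((H<8)|(H>172))&(S>110)&(V>60);m&=(abs(W[...,0]-.566)<.03)&(abs(W[...,1]-.02)<.04)
    P=W[m];print(n,m.sum(),np.nanmean(P,0).round(4),np.percentile(P[:,2],[3,97]).round(4))
c0=load("scene0");c=load("scene13")
# bystander change
for nm,(x,y) in dict(vial=(233,224),bottle=(306,162),dish=(358,336)).items():
    a=c0["frame"][y-18:y+18,x-18:x+18].astype(int);b=c["frame"][y-18:y+18,x-18:x+18].astype(int);print(nm,abs(a-b).mean().round(1))
cv2.imwrite("pics/full13.png",c["frame"][:,:,::-1])
E
```

```text
time: 24.2
ee_pos: [0.5673, 0.017, 0.1593]
tcp_rot: [180.0, 0.0, 85.5]
wrist_force: [0.2, 0.7, -0.7]
opening: 0.0114
wrist 24.2 [0.5673 0.017  0.1593] [180.     0.    85.51] 0.0114 [ 0.2  0.7 -0.7] [-0.01 -0.01 -0.02]
scene 24.25 [0.5673 0.017  0.1593] [180.     0.    85.51] 0.0113 [0.7 0.2 0.2] [-0.02 -0.05  0.03]
scene13 89 [0.5627 0.0202 0.101 ] [0.0932 0.1104]<stdin>:6: RuntimeWarning: Mean of empty slice
Traceback (most recent call last):
IndexError: index -1 is out of bounds for axis 0 with size 0
```

View pics/look13.png

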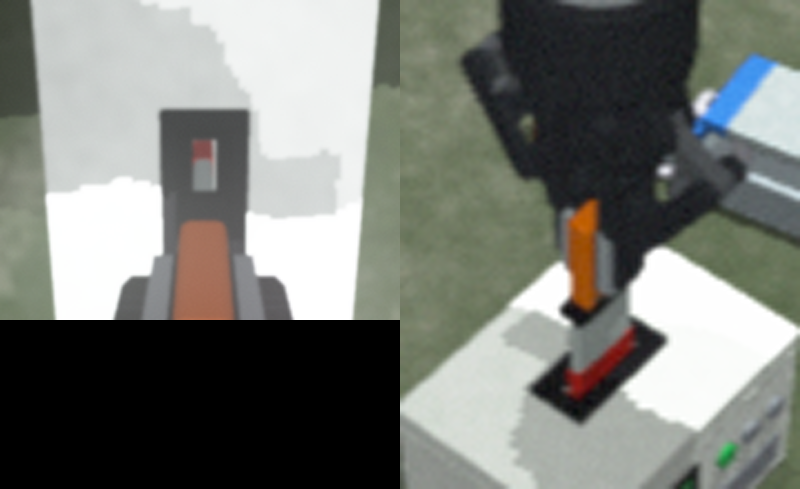

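```bash
python3 -m jog '{"turn":[[0,0,0],[0,0,0],[0,0,0],[0,0,0],[0,0,0],[0,0,0],[0,0,0],[0,0,0],[0,0,0],[0,0,0]],"delta_pos":[[0.01,0,0],[0,0,0],[0,0,0],[0,0,0],[0,0,0],[0,0,0],[0,0,0],[0,0,0],[0,0,0],[0,0,0]],"hand":[-1,-1,-1,-1,-1,-1,-1,-1,-1,-1]}'
python3 look.py 14 wrist scene
python3 - <<'E'
from h import *
c=load("scene14");T=T_wc(c,c);W=cloud(c,T);hsv=cv2.cvtColor(c["frame"],cv2.COLOR_RGB2HSV)
H,S,V=[hsv[...,i].astype(int) for i in range(3)]
m=((H<8)|(H>172))&(S>110)&(V>60);m&=(abs(W[...,0]-.566)<.03)&(abs(W[...,1]-.02)<.04)
P=W[m];print(m.sum(),np.nanmean(P,0).round(4),np.percentile(P[:,2],[3,97]).round(4))
c0=load("scene0")
for nm,(x,y) in dict(vial=(233,224),bottle=(306,162),dish=(358,336)).items():
    a=c0["frame"][y-18:y+18,x-18:x+18].astype(int);b=c["frame"][y-18:y+18,x-18:x+18].astype(int);print(nm,abs(a-b).mean().round(1))
cv2.imwrite("pics/full14.png",c["frame"][:,:,::-1])
E
```

```text
time: 25.3
ee_pos: [0.5678, 0.017, 0.1593]
tcp_rot: [-180.0, 0.0, 85.5]
wrist_force: [0.3, 0.6, -1.1]
opening: 0.011
wrist 25.3 [0.5678 0.017  0.1593] [-180.      0.     85.51] 0.011 [ 0.3  0.6 -1.1] [-0.    0.01 -0.  ]
scene 25.35 [0.5678 0.017  0.1593] [180.    -0.    85.51] 0.0117 [-0.1  0.3 -1. ] [ 0.06 -0.02 -0.01]
89 [0.5632 0.02   0.1004] [0.0926 0.109 ]
vial 9.5
bottle 67.7
dish 35.1
```

View pics/look14.png

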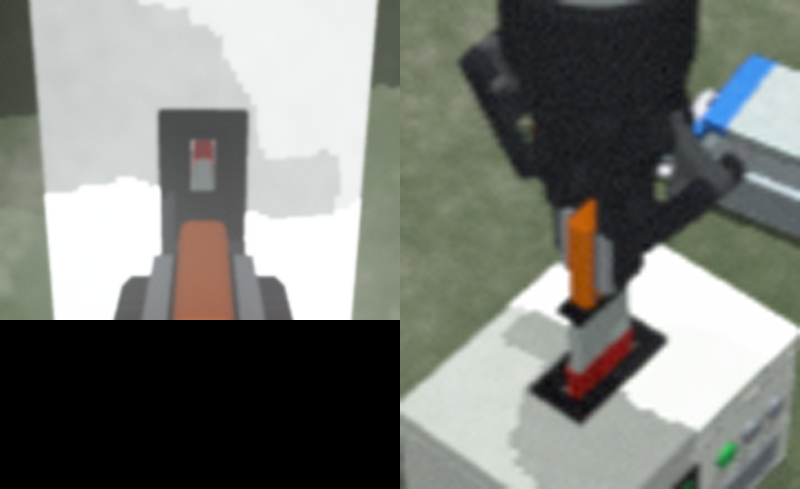

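View pics/full14.png

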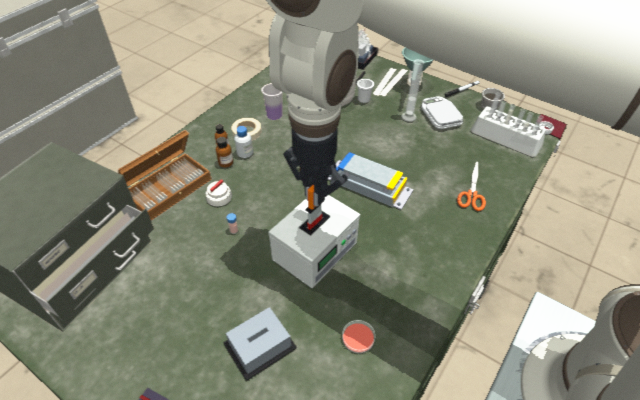

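The blade is centred in the slot with the red band at collar level. The vial at (233,224) and the dish at (358,336) are where they were. The dish and bottle patches differ between pictures because the arm's shadow falls on the dish and the arm hides the bottle; the side view before this one showed the bottle upright. I'm handing in.

```bash
python3 - <<'E'
from workcell import bot, ticket
print(ticket.job_done()); o=bot.get_obs(); print(o["time"],o["ee_pos"],o["wrist_force"],o["opening"])
E
```

```text
the job is handed in; nothing more can be done
None
the job is handed in; nothing more can be done
```

The job is done and handed in at about 25.4 s. I took the paddle out of the stand and wiped it along the plate. The stroke was unbroken over about 127 mm, from about +64 mm at the blue end to −63.5 mm at the yellow end, at 16 mm/s. I then lowered the blade into the reader slot and left it held there.

**Plate:** depth readings put it 6.6–6.8 mm down at the start, middle and end of the stroke, clear of its stop. One plate-depth reading from the scene camera, taken at the press, was plainly wrong (46 mm of drop), so I set it aside in favour of the wrist camera and the picture.

**Reader:** the blade is centred in the slot. The band's middle came out at 100.4 mm, against the collar top at 100 mm. The tip is at about 55 mm, roughly 49 mm above the floor, and wrist force and torque are near zero.

**Things not to disturb:** the vial and dish look unmoved in the last scene view. The before-and-after picture comparison flagged the dish because of the arm's shadow. The bottle was hidden by the arm in that last view and was last seen upright from the side at 23.1 s.

**Other disagreements:** the cameras differed by up to about 5 mm on positions. I aligned the blade to the slot within the same picture instead. The blade may have a slight tilt in the grip, under 1 degree.

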